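# Reference roller first: loading the run-out bed

## Robot

A 6-joint arm with a two-finger parallel gripper is mounted at the origin on the work surface. World frame = base frame: x ahead of the robot, y to its left, z up, the work surface at z = 0. Lengths are in m, angles in rad, forces in N, time in s.
With the tool pointing down it reaches from about 0.25 to 0.725 m from the base axis. Payload 4 kg.
Tool frame: the origin (TCP) lies on the centre line of the jaws, within the pads' length; the fingertips stand 17 mm ahead of it and the grasp point (between the pads) lies 2 mm behind it; z points along the fingers, y is the line along which they close (so a half turn about z gives the same grasp; the last joint's range is limited). The gripper opens to 85 mm and grips with 20 to 120 N. Pads are 22 mm wide; open, the fingers measure 114 mm over their backs; the gripper's body (76 mm by 85 mm) begins 54 mm behind the grasp point. The pads swing forward as they close: fully open they stand 13 mm farther back than shut.
Start: joints at [1.32, 0.241, 0.005, 1.335, 0, 1.571], TCP at [0.124, 0.484, 0.248] pointing down, gripper open.
Joint ranges: [-2.72, 2.72], [-1.05, 1.87], [-1.09, 1.28], [-1.99, 2.15], [-1.42, 1.44], [-3.14, 3.14]. Speed limits (rad/s): [2.79, 2.79, 3.14, 3.14, 3.14, 3.14].

## Interface

Orientations are given as a unit quaternion [x, y, z, w].
In Python, from workcell import bot, camera, get_calibration gives the robot as it stands.
- The arm moves only by the tool apply_moves, never from a script. Its argument "steps" is a list of rows, each a list of 3 entries, a list of its own where there are three numbers: the shift along the tool's x, y, z as a fraction of full scale, then the turn, a rotation vector about the tool's x, y, z as a fraction of full scale, then the opening, from 0 (shut) to 1 (fully open). A call has exactly 8 rows; each row shifts and turns the commanded pose from where the row before left it, along the tool's axes as they then stand; what a row does not reach is not made up. Full scale, the value 1, is 20 cm for a shift and pi rad for a turn. A row lasts 1/12 s, in which the tool goes at most 41.7 mm and 7.16 degrees, less where a joint would pass 70% of its speed; a pose out of reach is approached as far as the arm can. A call with a number of a shift or a turn outside -1 to 1 is refused whole. A call with a gripper value outside its range is refused whole. The fingers move at their own pace and stop on an object; the grip force is fixed at half the most. Time passes only in rows, so rows that do not move let the fingers close, or fill a call up. It gives the time, the measured TCP pose, the force, the opening and the grip force at its end, in the units of the state.
- bot.get_obs(): the state, without advancing time (a new reading comes with each control period).
- camera(name): name is "scene" or "top" or "wrist"; returns (picture, depth): 480x640x3 uint8, red, green, blue; 480x640 float32, m along the optical axis (not along the pixel's ray), 0 where there is no reading.
- get_calibration(name): a dict with "fov_y" (degrees; the focal length in pixels is half the picture's height over the tangent of half this angle, whatever the lens; pixels are square), "cx", "cy" (the principal point, pixels), "dist_coeffs" ([k1, k2, p1, p2, k3] as OpenCV has them; the pictures are not rectified), "rvec" (rotation vector, rad) and "tvec" (3), from world to camera coordinates, as OpenCV has them. Camera axes: x right, y down, z forward; pixel columns grow to the right and rows downward; lengths in m; the calibration is good to about 2 mm. A picture is of the moment at which its call begins: read the wrist's pose just before it. get_calibration takes no time and is no camera call; for the wrist camera it gives the pose at the moment of the call.
- bot.job_done(): hands the job in; it is judged then, once.
The state is a dict: "clock": time; "joint_pos": joint angles; "joint_vel": joint speeds; "tau": joint torques, N m; "eef_pos": TCP position; "tool_rot": TCP orientation; "ft_force": force on the tool from outside, world axes, zero at the start; "ft_torque": the same for the moment, N m; "grip_width": finger opening in m; "grasp_force": force on a finger pad.
Only numpy, scipy, OpenCV 4.12 (cv2) and the standard library are available. Lean on these libraries where they do the work, as an engineer would, in place of code of your own. Each camera call takes 0.05 s, during which the arm holds its last target. There are 200 camera calls.

## Task

Find the brass reference roller in one of the three tins, opening one tin at a time (shut it again before opening another), and, before any black roller goes on the bed, set it down at rest in the yellow-marked lane of the roller bed. Then set every black rubber roller that is there at rest in a white-marked lane of its own; put back any that gets knocked out of place. Raise the gauge's screen half-way, to about 45 degrees from flat, finish with all tins shut, and leave the other rollers in their tins and everything else where it is.

Things in the scene. Friction and masses are not known exactly. Their poses are not given: they have to be found in the camera images.
- bed: fixed roller bed: blue base 162 (x) by 250 (y) by 8 mm; rails with inner faces at x = +-73 mm, 56 mm high (59 at the lane markers); inside each rail a row (x = +-38 mm) of 8 free grey wheels, 24 mm across, 14 wide, every 28 mm along y, axles 36 mm up. Open for 62 mm between the rows. Blue end stops, 70 mm high, y = +-115 mm, clear of the middle. Origin: centre of underside
- lane0 (a point): the yellow-marked lane (bed y = +84 mm): the middle of a seated roller's axis, 58 mm above the table. Rollers lie along the bed's x across both wheel rows, in the shallow (4 mm) valley between neighbouring wheels; there is a valley every 28 mm, but only every second one is a marked lane. A roller let go off-centre or from a height rolls into another valley
- lane1 (a point): first white-marked lane, y = +28 mm in the bed's frame; same meaning
- lane2 (a point): second white-marked lane, y = -28 mm; same meaning
- lane3 (a point): third white-marked lane, y = -84 mm; same meaning
- brass: the reference roller, solid brass colour all over, about 0.3 kg; 28 mm in diameter, 120 mm long, square-ended; origin at the middle of its axis, x along the axis. It starts inside one of the three tins, along the tin's x
- steel_roll: bright steel roller, not wanted, stays in its tin; 28 mm in diameter, 120 mm long, square-ended; origin at the middle of its axis, x along the axis
- wood_roll: pale wooden roller, not wanted, stays in its tin; 28 mm in diameter, 120 mm long, square-ended; origin at the middle of its axis, x along the axis
- black_1: black rubber roller with steel ends, about 0.22 kg; 28 mm in diameter, 120 mm long, square-ended; origin at the middle of its axis, x along the axis. It starts on the table, roughly along world x, on a thin green mat (150 by 112 mm) with a fixed red stop at each corner (26 along the mat, 10 wide, 14 mm high; 90 mm clear between them across, so a roller cannot roll off); two or three of the three are present
- black_2: black rubber roller with steel ends, about 0.22 kg; 28 mm in diameter, 120 mm long, square-ended; origin at the middle of its axis, x along the axis. It starts on the table, roughly along world x, on a thin green mat (150 by 112 mm) with a fixed red stop at each corner (26 along the mat, 10 wide, 14 mm high; 90 mm clear between them across, so a roller cannot roll off); two or three of the three are present
- black_3: black rubber roller with steel ends, about 0.22 kg; 28 mm in diameter, 120 mm long, square-ended; origin at the middle of its axis, x along the axis. It starts on the table, roughly along world x, on a thin green mat (150 by 112 mm) with a fixed red stop at each corner (26 along the mat, 10 wide, 14 mm high; 90 mm clear between them across, so a roller cannot roll off); two or three of the three are present
- tin_a: fixed yellow tin (all three alike): 140 (x) by 96 (y) by 40 mm high, 3 mm sheet. Origin: centre of underside. 6 mm lid hinged at x = +70 mm, 40 mm up, along y (at the lid's underside). Steel tab at the middle of the lid's front edge: 14 mm wide (y), 8 thick, standing 28 mm out; its middle is 155 mm from the hinge and, shut, 44 mm above the table. Pinched across its width it can pivot in the fingers
- lid_a (a joint): lid of tin_a: 0 shut, grows as it opens, to 1.9 rad. Its hinge is a little stiff: it stays where it is left; about 1 N at the tab moves it
- tin_b: fixed yellow tin (all three alike): 140 (x) by 96 (y) by 40 mm high, 3 mm sheet. Origin: centre of underside. 6 mm lid hinged at x = +70 mm, 40 mm up, along y (at the lid's underside). Steel tab at the middle of the lid's front edge: 14 mm wide (y), 8 thick, standing 28 mm out; its middle is 155 mm from the hinge and, shut, 44 mm above the table. Pinched across its width it can pivot in the fingers
- lid_b (a joint): lid of tin_b: 0 shut, grows as it opens, to 1.9 rad. Its hinge is a little stiff: it stays where it is left; about 1 N at the tab moves it
- tin_c: fixed yellow tin (all three alike): 140 (x) by 96 (y) by 40 mm high, 3 mm sheet. Origin: centre of underside. 6 mm lid hinged at x = +70 mm, 40 mm up, along y (at the lid's underside). Steel tab at the middle of the lid's front edge: 14 mm wide (y), 8 thick, standing 28 mm out; its middle is 155 mm from the hinge and, shut, 44 mm above the table. Pinched across its width it can pivot in the fingers
- lid_c (a joint): lid of tin_c: 0 shut, grows as it opens, to 1.9 rad. Its hinge is a little stiff: it stays where it is left; about 1 N at the tab moves it
- gauge: fixed run-out gauge: grey case 80 (x) by 110 (y) by 22 mm; 8 mm black screen hinged like a laptop's at x = +40 mm, 25 mm up, along y (at the screen's underside). Orange tab at the middle of the screen's front edge: 14 mm wide (y), 8 thick, standing 28 mm out, its middle 95 mm from the hinge and, flat, 29 mm above the table. Origin: centre of underside
- screen (a joint): the gauge's screen: angle from lying flat on the case (0) upward, to 2.0 rad; a stiff hinge (about 2 to 3 N at the tab) that stays where it is left. It starts between 0 and 0.25
- cream_jar: bystander, leave alone: small glass jar with black cap, 42 mm across, 50 mm high
- glue: bystander, leave alone: yellow glue bottle, 52 mm across, 130 mm high
- mug: bystander, leave alone: blue mug, 74 mm across without its handle, 85 mm high
Things that resemble listed ones, but are neither listed nor needed, are in the scene too. Several things have the shape of the gauge; the one meant has the colours described above.

How it is judged:
By the outcome, as a careful person would: the job done as asked, in the order asked, and still so for the second after the job is handed in, with the robot touching nothing.
Of black_1, black_2, black_3 only 2 to 3 are there at a start; the rules pass over those that are not, and their reading is None.
At some moment in a run one of black_1, black_2, black_3 may be knocked a few centimetres aside while the robot is not near it.
It also fails if it takes over 210 s, if anything falls off the work surface, if the arm or the gripper's body presses on something with over 40 N, if the wrist force passes 120 N, or if a joint passes its speed limit or range.

## Working session

There is one attempt and no reset: what is moved stays moved. The work goes in short steps, Python scripts to look and compute and a tool call to move; the robot and the scene stay as the last step left them, time stands still between calls to the robot, and variables do not carry over. Pictures are saved under pics/ and viewed, at most 14 in all, crops included, and the job is handed in when it is done.

Besides the shell and the picture viewer there is one more tool, called after "Emit:" as name(argument=value, ...), one argument or row to a line, values as JSON. apply_moves: Moves the arm, as the interface text tells. Its arguments: {"type":"object","properties":{"steps":{"type":"array"}},"required":["steps"]}

```bash
mkdir -p pics; ls
python3 - <<'E'
from workcell import bot,camera,get_calibration
import cv2,numpy as np
for n in("scene","top"):
    im,d=camera(n); cv2.imwrite(f"pics/{n}0.png",im[:,:,::-1]); np.save(f"pics/{n}0.npy",d)
    print(n,get_calibration(n))
print(get_calibration("wrist")); print(bot.get_obs())
E
```

```text
pics
scene {'fov_y': 54.685401869034166, 'cx': 312.66583807644986, 'cy': 239.19089732393223, 'dist_coeffs': array([-0.04401592,  0.        ,  0.        ,  0.        ,  0.        ]), 'rvec': array([ 1.92840865,  1.08743202, -0.57296768]), 'tvec': array([-0.22596249, -0.20160148,  1.51708739])}
top {'fov_y': 46.4804944758877, 'cx': 316.2611917136687, 'cy': 224.44640386157587, 'dist_coeffs': array([-0.02821405,  0.        ,  0.        ,  0.        ,  0.        ]), 'rvec': array([ 2.03691164, -2.19666196,  0.22368315]), 'tvec': array([-0.02301338,  0.49499648,  1.37374566])}
{'fov_y': 59.34017802142502, 'cx': 321.9673394855608, 'cy': 238.72615244686574, 'dist_coeffs': array([-0.06937858,  0.        ,  0.        ,  0.        ,  0.        ]), 'rvec': array([-2.30579713, -1.78925004, -0.24047816]), 'tvec': array([-0.49896583, -0.03468803,  0.37778184])}
{'clock': 0.1, 'joint_pos': array([ 1.31996477e+00,  2.41356723e-01,  3.89913595e-03,  1.33517582e+00,
       -4.15296746e-06,  1.57081223e+00]), 'joint_vel': array([ 0.0005465 , -0.00193939,  0.00305163,  0.00050582,  0.00011821,
        0.00146622]), 'tau': array([ 1.28026455e-03, -3.73137975e+01,  2.53010201e+01,  1.08363078e-02,
        9.27614678e-05,  1.91154335e-06]), 'eef_pos': array([0.12398053, 0.48386344, 0.24750773]), 'tool_rot': array([ 1.25095090e-01,  9.92144332e-01, -9.11587733e-04, -1.12830422e-04]), 'ft_force': array([ 0.07604543,  0.03278881, -0.71584211]), 'ft_torque': array([0.04805066, 0.01454386, 0.0448987 ]), 'grasp_force': 0.0, 'grip_width': 0.08543967146284975}
```

View pics/top0.png

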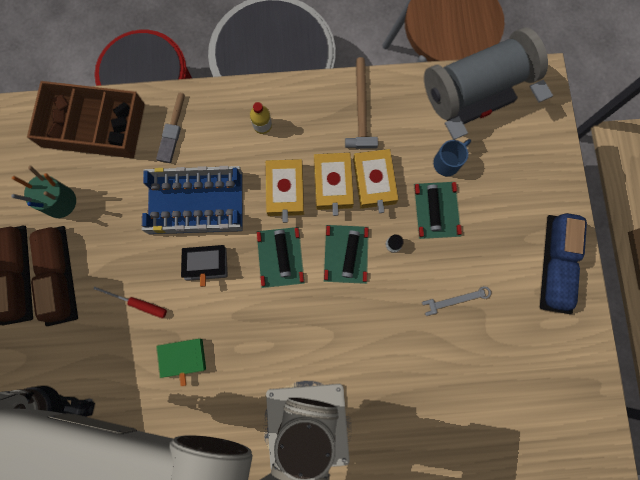

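View pics/scene0.png

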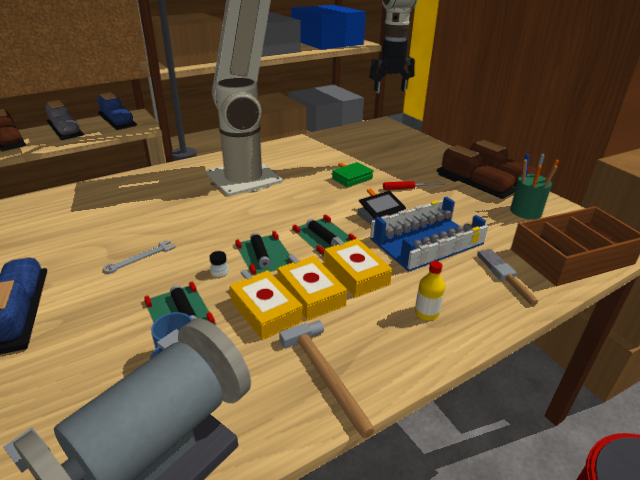

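The top view shows the three tins at px (285,186), (333,180) and (377,177), with their tabs towards the robot. The three black rollers are at (281,253), (349,254) and (434,210), and the bed is at (193,200). There are two gauge candidates: a black-screen one with an orange tab at (203,262), and a green-lidded lookalike at (181,358). I choose the black one. Black things that could pass for rollers are the items in the brown tray (120,120) and the jar cap (396,242), but only the ones on green mats match the description.

```bash
cat > h.py <<'E'
import cv2,numpy as np
from workcell import bot,camera,get_calibration
from scipy.spatial.transform import Rotation as R
def K(c):
    f=240/np.tan(np.radians(c["fov_y"])/2); return np.array([[f,0,c["cx"]],[0,f,c["cy"]],[0,0,1.]])
def rays(c,uv):
    n=cv2.undistortPoints(np.float64(uv).reshape(-1,1,2),K(c),c["dist_coeffs"]).reshape(-1,2)
    Rm=cv2.Rodrigues(c["rvec"])[0]; return -Rm.T@c["tvec"], np.c_[n,np.ones(len(n))]@Rm
def onz(c,uv,z):
    o,d=rays(c,uv); return o+d*((z-o[2])/d[:,2])[:,None]
def pts(c,dep):
    v,u=np.mgrid[:480,:640]; o,d=rays(c,np.c_[u.ravel(),v.ravel()])
    return (o+d*dep.reshape(-1,1)).reshape(480,640,3)
def rect(m,c,z,amin=150):
    out=[]
    for k in cv2.findContours(m.astype(np.uint8),cv2.RETR_EXTERNAL,cv2.CHAIN_APPROX_NONE)[0]:
        if cv2.contourArea(k)<amin: continue
        w=onz(c,k.reshape(-1,2),z)[:,:2]; (cx,cy),(a,b),t=cv2.minAreaRect(np.float32(w))
        if a<b: a,b,t=b,a,t+90
        t=(t+90)%180-90
        out.append((k.reshape(-1,2).mean(0).round(),np.round([cx,cy,a,b],4),round(t,1)))
    return out
def hsv(im): return cv2.cvtColor(im,cv2.COLOR_RGB2HSV)
def snap(n,tag):
    c=get_calibration(n); im,d=camera(n); cv2.imwrite(f"pics/{tag}.png",im[:,:,::-1]); np.save(f"pics/{tag}.npy",d); return c,im,d
E
python3 - <<'E'
from h import *
c=get_calibration("top"); im=cv2.imread("pics/top0.png")[:,:,::-1].copy(); d=np.load("pics/top0.npy"); P=pts(c,d)
H=hsv(im); h,s,v=H[...,0],H[...,1],H[...,2]; z=P[...,2]
def show(n,m,zz,a=100):
    print(n); m=cv2.morphologyEx(m.astype(np.uint8),cv2.MORPH_OPEN,np.ones((3,3)))
    for r in rect(m,c,zz,a): print(r)
roi=np.zeros((480,640),bool); roi[100:400,130:480]=1
show("yellow",roi&(h>18)&(h<30)&(s>180)&(v>120),.046,300)
show("green",roi&(h>55)&(h<90)&(s>100),.002,300)
show("dark",roi&(v<45),.028,150)
show("blue",roi&(h>105)&(h<120)&(s>150),.008,500)
show("orange",roi&(h>5)&(h<15)&(s>190)&(v>120),.029,15)
show("red",roi&((h<4)|(h>175))&(s>190),.014,8)
for y,x in [(245,203),(262,203),(275,203),(283,203),(253,281),(100,360),(186,285),(340,181)]: print((x,y),P[y,x].round(3),im[y,x])
big=cv2.resize(im[130:310,130:300],None,fx=3.3,fy=3.3,interpolation=cv2.INTER_CUBIC)
cv2.imwrite("pics/crop1.png",big[:,:,::-1])
E
```

```text
yellow
green
(array([181., 358.]), array([0.1859, 0.3051, 0.1157, 0.0795]), -84.8)
(array([280., 257.]), array([0.4246, 0.0408, 0.1445, 0.1074]), 1.0)
(array([335., 254.]), array([ 0.4256, -0.1029,  0.1454,  0.0525]), -13.5)
(array([447., 207.]), array([ 0.5186, -0.4135,  0.1427,  0.0472]), -1.0)
dark
(array([203., 261.]), array([0.4238, 0.2346, 0.1153, 0.0769]), 89.1)
(array([351., 253.]), array([ 0.4154, -0.1434,  0.0986,  0.0285]), -14.5)
(array([282., 252.]), array([0.4306, 0.032 , 0.098 , 0.029 ]), 4.3)
(array([434., 207.]), array([ 0.5214, -0.3709,  0.099 ,  0.0296]), -2.0)
(array([467., 110.]), array([ 0.78  , -0.4893,  0.0705,  0.0667]), 82.1)
(array([135., 128.]), array([0.7979, 0.4093, 0.1635, 0.0277]), -11.1)
blue
(array([204., 198.]), array([0.6022, 0.2549, 0.2454, 0.1487]), 87.2)
orange
red
(array([147., 307.]), array([0.3177, 0.385 , 0.1   , 0.022 ]), 66.4)
(array([262., 280.]), array([0.3661, 0.0888, 0.0129, 0.0051]), -3.3)
(array([301., 276.]), array([ 0.3663, -0.0115,  0.018 ,  0.0051]), -4.0)
(array([326., 273.]), array([ 0.3704, -0.0762,  0.0103,  0.0051]), -4.5)
(
[... 304 characters left out ...]
 188.]), array([ 0.5716, -0.4331,  0.0195,  0.0053]), -7.2)
(array([284., 184.]), array([0.6138, 0.0177, 0.0303, 0.0292]), -3.7)
(array([333., 178.]), array([ 0.6218, -0.1148,  0.0277,  0.0266]), -4.6)
(array([376., 175.]), array([ 0.6202, -0.2282,  0.0306,  0.0293]), -5.5)
(array([258., 107.]), array([0.8386, 0.0748, 0.0237, 0.0192]), -3.1)
(203, 245) [0.469 0.239 0.002] [138 116  89]
(203, 262) [0.418 0.233 0.043] [85 85 87]
(203, 275) [0.384 0.232 0.055] [146  77  38]
(203, 283) [0.364 0.232 0.056] [146  77  38]
(281, 253) [0.428 0.035 0.031] [20 22 21]
(360, 100) [ 0.831 -0.205  0.03 ] [125  97  73]
(285, 186) [0.6   0.013 0.048] [104  27  23]
(181, 340) [0.229 0.304 0.002] [124 106  80]
```

View pics/crop1.png

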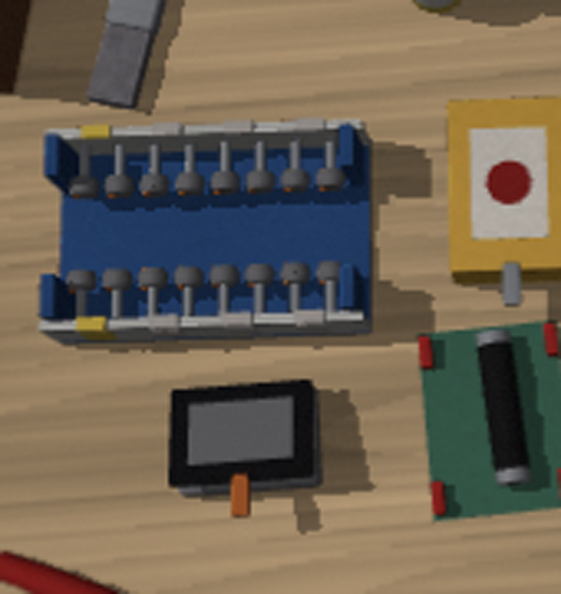

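The crop confirms the gauge: black screen, grey case, orange tab at crop px (240,495). The bed's yellow markers are at its left end, which is +y.

Run:
```python
from h import *
c=get_calibration("top"); im=cv2.imread("pics/top0.png")[:,:,::-1].copy(); d=np.load("pics/top0.npy"); P=pts(c,d)
H=hsv(im); h,s,v=H[...,0].astype(int),H[...,1],H[...,2]
print(im[205,285],H[207,285],H[180,155],H[275,203])
m=np.zeros((480,640),bool); m[140:225,260:405]=1
y=m&(h>15)&(h<32)&(s>150)&(v>100)
y=cv2.morphologyEx(y.astype(np.uint8),cv2.MORPH_CLOSE,np.ones((3,3)))
for r in rect(y,c,.046,300): print("tin",r)
for cx in(285,333,377):
    w=(abs(np.arange(640)-cx)<30)[None]&m&(abs(P[...,2]-.046)<.008); q=P[w][:,:2]; print(len(q),cv2.minAreaRect(np.float32(q)),q.min(0),q.max(0))
g=m&(s<60)&(v>80); g[:205]=0; 
for r in rect(g,c,.044,8): print("tab",r)
o=(h>5)&(h<16)&(s>150)&(v>100); o[:265]=0;o[290:]=0;o[:,:190]=0;o[:,215:]=0; print("scr tab",rect(o,c,.055,5), P[o].mean(0))
q=P[(P[...,2]>.045)&(P[...,2]<.066)]; q=q[(q[:,0]>.5)&(q[:,0]<.72)&(q[:,1]>.11)&(q[:,1]<.42)]; print("bed",cv2.minAreaRect(np.float32(q[:,:2])))
ym=(h>18)&(h<32)&(s>140)&(v>110); ym[:,:140]=0; ym[:,200:]=0; ym[:160]=0; ym[245:]=0; print("ymark",rect(ym,c,.059,2))
w=get_calibration("wrist"); o=-cv2.Rodrigues(w["rvec"])[0].T@w["tvec"]; ob=bot.get_obs(); T=R.from_quat(ob["tool_rot"])
print("cam in tool",T.inv().apply(o-ob["eef_pos"]),T.inv().as_matrix()@cv2.Rodrigues(w["rvec"])[0].T)
```

```text
[166 129  54] [ 20 173 167] [110  11  69] [ 11 189 146]
tin (array([284., 186.]), array([0.6026, 0.0152, 0.1409, 0.0936]), -3.3)
tin (array([333., 179.]), array([ 0.611 , -0.113 ,  0.139 ,  0.0957]), -1.5)
tin (array([375., 177.]), array([ 0.609 , -0.2229,  0.1391,  0.0977]), 3.2)
1974 ((0.5946996808052063, -0.00027058273553848267), (0.12646548449993134, 0.1812833547592163), 86.68534851074219) [ 0.50487104 -0.06863839] [0.68153368 0.06574345]
2221 ((0.5966268181800842, -0.12686645984649658), (0.12658435106277466, 0.16914397478103638), 86.70132446289062) [ 0.51303965 -0.19480218] [ 0.68248918 -0.06460073]
2175 ((0.5963926911354065, -0.21070021390914917), (0.17020517587661743, 0.13043394684791565), 0.45977747440338135) [ 0.51140291 -0.27617948] [ 0.68190755 -0.14591609]
tab (array([284., 216.]), array([0.5227, 0.0192, 0.029 , 0.0129]), -3.7)
tab (array([381., 208.]), array([ 0.5225, -0.2285,  0.0187,  0.0129]), -5.6)
tab (array([335., 210.]), array([ 0.5279, -0.1106,  0.0263,  0.0145]), 1.4)
scr tab [(array([202., 280.]), array([0.3726, 0.2344, 0.0278, 0.01  ]), -2.1)] [0.37247928 0.2343779  0.05467453]
bed ((0.5864131450653076, 0.25681912899017334), (0.2518613040447235, 0.16855983436107635), 87.79840087890625)
ymark [(array([157., 227.]), array([0.5126, 0.3432, 0.0207, 0.0078]), 85.7), (array([158., 170.]), array([0.6658, 0.3365, 0.0187, 0.0081]), 85.6)]
cam in tool [ 0.06680057 -0.00022484 -0.12521985] [[-2.92717123e-04 -9.64043692e-01 -2.65743626e-01]
 [ 9.99999852e-01 -4.03870776e-04  3.63628642e-04]
 [-4.57879983e-04 -2.65743481e-01  9.64043668e-01]]
```

```bash
cat > plan.py <<'E'
from h import *
R0=np.diag([-1.,1.,-1.])
def rot(yaw,tilt): return R.from_euler("ZY",[yaw,-tilt],degrees=True).as_matrix()@R0
def plan(wps,start=None):
    """wps: (x,y,z,yaw,tilt,open,nrows)"""
    ob=bot.get_obs()
    p,Q=(ob["eef_pos"],R.from_quat(ob["tool_rot"]).as_matrix()) if start is None else (np.array(start[:3]),rot(*start[3:5]))
    rows=[]
    for x,y,z,yw,tl,o,n in wps:
        p0,Q0=p,Q; g=np.array([x,y,z]); dv=R.from_matrix(Q0.T@rot(yw,tl)).as_rotvec()
        for k in range(1,n+1):
            tp=p0+(g-p0)*k/n; tQ=Q0@R.from_rotvec(dv*k/n).as_matrix()
            s=np.round(Q.T@(tp-p)/.2,3); r=np.round(R.from_matrix(Q.T@tQ).as_rotvec()/np.pi,3)
            if np.linalg.norm(s)>.2085 or np.linalg.norm(r)>.0398: print("TOO FAST",np.linalg.norm(s),np.linalg.norm(r))
            p=p+Q@s*.2; Q=Q@R.from_rotvec(r*np.pi).as_matrix()
            rows.append([(s+0).tolist(),(r+0).tolist(),o])
    while len(rows)%8: rows.append([[0,0,0],[0,0,0],rows[-1][2]])
    for i in range(0,len(rows),8): print(str(rows[i:i+8]).replace(" ","").replace(".0,",",").replace(".0]","]").replace("-0,","0,"))
def lid(tin,th,tilt,o,n,up=.006,L=.155):
    """tin=(tab x,y,yaw): waypoint on the lid arc, th deg; TCP up mm behind the tab along tool"""
    x,y,w=tin; a=np.radians(w); f=np.array([np.cos(a),np.sin(a)])
    hx=np.array([x,y])+.155*f; t=np.radians(th)+.004/.155
    q=np.r_[hx-L*np.cos(t)*f,.04+L*np.sin(t)]-up*rot(w,tilt)[:,2]
    return (*q,w,tilt,o,n)
E
python3 - <<'E'
from plan import *
plan([(.35,.2,.22,-2,0,.5,11),(.50,.01,.17,-3,0,.5,9),(.50,.01,.17,-3,0,.5,4)])
E
```

```text
[[[-0.132,-0.099,0.013],[0,0,-0.006],0.5],[[-0.129,-0.102,0.012],[0,0,-0.006],0.5],[[-0.128,-0.105,0.013],[0,0,-0.007],0.5],[[-0.125,-0.107,0.013],[0,0,-0.006],0.5],[[-0.124,-0.109,0.012],[0,0,-0.006],0.5],[[-0.121,-0.112,0.013],[0,0,-0.006],0.5],[[-0.119,-0.114,0.013],[0,0,-0.007],0.5],[[-0.117,-0.117,0.012],[0,0,-0.006],0.5]]
[[[-0.114,-0.119,0.013],[0,0,-0.006],0.5],[[-0.112,-0.121,0.013],[-0.001,0,-0.006],0.5],[[-0.11,-0.123,0.012],[0,0,-0.007],0.5],[[-0.087,-0.103,0.028],[0,0,0.001],0.5],[[-0.087,-0.102,0.027],[0,0,0],0.5],[[-0.087,-0.102,0.028],[0,0,0.001],0.5],[[-0.088,-0.103,0.028],[0,0,0.001],0.5],[[-0.088,-0.101,0.027],[0,0,0],0.5]]
[[[-0.087,-0.102,0.028],[0,0,0.001],0.5],[[-0.089,-0.102,0.027],[0,0,0.001],0.5],[[-0.088,-0.101,0.028],[0,0,0],0.5],[[-0.089,-0.101,0.028],[0,0,0.001],0.5],[[0,0,0],[0,0,0],0.5],[[0,0,0],[0,0,0],0.5],[[0,0,0],[0,0,0],0.5],[[0,0,0],[0,0,0],0.5]]
```

Emit:
apply_moves(
  steps=[
    [[-0.132, -0.099, 0.013], [0, 0, -0.006], 0.5],
    [[-0.129, -0.102, 0.012], [0, 0, -0.006], 0.5],
    [[-0.128, -0.105, 0.013], [0, 0, -0.007], 0.5],
    [[-0.125, -0.107, 0.013], [0, 0, -0.006], 0.5],
    [[-0.124, -0.109, 0.012], [0, 0, -0.006], 0.5],
    [[-0.121, -0.112, 0.013], [0, 0, -0.006], 0.5],
    [[-0.119, -0.114, 0.013], [0, 0, -0.007], 0.5],
    [[-0.117, -0.117, 0.012], [0, 0, -0.006], 0.5],
  ],
)

```text
clock: 0.77
eef_pos: [0.289, 0.2763, 0.2277]
tool_rot: [0.046, 0.999, -0.0, -0.0]
ft_force: [0.9, 1.1, -0.2]
grip_width: 0.0426
grasp_force: 0.0
```

Emit:
apply_moves(
  steps=[
    [[-0.114, -0.119, 0.013], [0, 0, -0.006], 0.5],
    [[-0.112, -0.121, 0.013], [-0.001, 0, -0.006], 0.5],
    [[-0.11, -0.123, 0.012], [0, 0, -0.007], 0.5],
    [[-0.087, -0.103, 0.028], [0, 0, 0.001], 0.5],
    [[-0.087, -0.102, 0.027], [0, 0, 0], 0.5],
    [[-0.087, -0.102, 0.028], [0, 0, 0.001], 0.5],
    [[-0.088, -0.103, 0.028], [0, 0, 0.001], 0.5],
    [[-0.088, -0.101, 0.027], [0, 0, 0], 0.5],
  ],
)

```text
clock: 1.43
eef_pos: [0.4339, 0.0937, 0.1919]
tool_rot: [0.022, 1.0, 0.002, -0.0]
ft_force: [-0.0, 0.1, -0.1]
grip_width: 0.0427
grasp_force: 0.0
```

Emit:
apply_moves(
  steps=[
    [[-0.087, -0.102, 0.028], [0, 0, 0.001], 0.5],
    [[-0.089, -0.102, 0.027], [0, 0, 0.001], 0.5],
    [[-0.088, -0.101, 0.028], [0, 0, 0], 0.5],
    [[-0.089, -0.101, 0.028], [0, 0, 0.001], 0.5],
    [[0, 0, 0], [0, 0, 0], 0.5],
    [[0, 0, 0], [0, 0, 0], 0.5],
    [[0, 0, 0], [0, 0, 0], 0.5],
    [[0, 0, 0], [0, 0, 0], 0.5],
  ],
)

```text
clock: 2.1
eef_pos: [0.4996, 0.0114, 0.17]
tool_rot: [0.026, 1.0, 0.002, -0.0]
ft_force: [0.9, -0.2, 0.8]
grip_width: 0.0429
grasp_force: 0.0
```

Run:
```python
from h import *
ob=bot.get_obs(); print(ob["eef_pos"],R.from_quat(ob["tool_rot"]).as_matrix()[:,1],ob["clock"])
c,im,d=snap("wrist","w1")
```

```text
[0.49958346 0.01135122 0.17003319] [0.05194481 0.99864438 0.0033364 ] 2.1
```

View pics/w1.png

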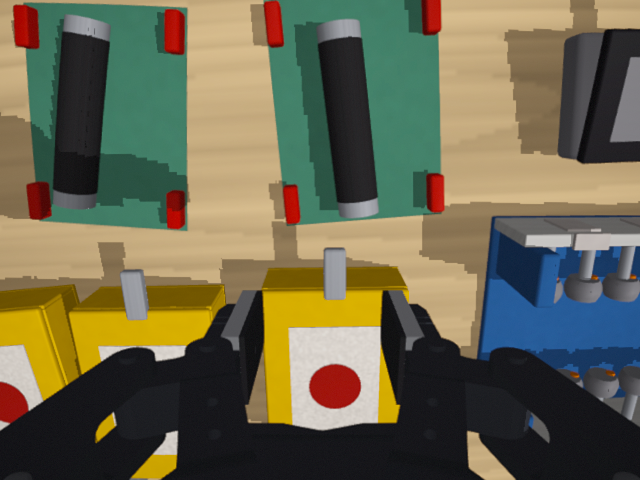

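The wrist view (image up is towards the robot) shows tab 1 at about (335,273) and tab 2 at (134,295). Black rollers run from (342,28) to (358,208) and from (87,25) to (75,200).

Run:
```python
from h import *
c=get_calibration("wrist")
print("tab1",onz(c,[(323,249),(346,249),(324,299),(347,299)],.048).round(4))
print("tab2",onz(c,[(121,271),(142,271),(125,319),(147,319)],.048).round(4))
print("front1",onz(c,[(266,290),(408,290)],.046).round(4))
print("b1",onz(c,[(338,22),(378,210),(318,22),(340,214)],.016).round(4))
im=cv2.imread("pics/w1.png")[:,:,::-1].copy(); g=hsv(im)
m=((g[...,2]<70)&(np.arange(480)<225)[:,None]).astype(np.uint8); m=cv2.morphologyEx(m,cv2.MORPH_OPEN,np.ones((9,9)))
for r in rect(m,c,.02,1500): print(r)
from plan import *
t=(.5210,.0185,-3.3)
plan([(t[0],t[1],.09,-3.3,0,.5,3),lid(t,0,0,.5,3),lid(t,0,0,0,2),lid(t,0,0,0,8)])
```

```text
tab1 [[0.5076 0.0119 0.048 ]
 [0.5084 0.026  0.048 ]
 [0.5408 0.0109 0.048 ]
 [0.5416 0.0255 0.048 ]]
tab2 [[ 0.5155 -0.1163  0.048 ]
 [ 0.5161 -0.1027  0.048 ]
 [ 0.5487 -0.1199  0.048 ]
 [ 0.5493 -0.1051  0.048 ]]
front1 [[ 0.5335 -0.0257  0.046 ]
 [ 0.5384  0.0647  0.046 ]]
b1 [[0.3728 0.0283 0.016 ]
 [0.4917 0.0502 0.016 ]
 [0.3722 0.016  0.016 ]
 [0.4932 0.0244 0.016 ]]
(array([568.,  97.]), array([0.4236, 0.1742, 0.0742, 0.01  ]), -0.1)
(array([348., 119.]), array([0.4337, 0.0319, 0.102 , 0.0275]), 4.3)
(array([ 79., 113.]), array([ 0.4195, -0.1412,  0.1024,  0.0319]), -14.2)
(array([611., 102.]), array([0.4238, 0.2043, 0.0845, 0.0443]), 2.6)
[[[-0.035,0.013,0.134],[0,0,0.001],0.5],[[-0.035,0.013,0.134],[0.001,0,0],0.5],[[-0.035,0.014,0.133],[0,0,0.001],0.5],[[0,0,0.067],[0,0,0],0.5],[[0,0,0.066],[0,0,0],0.5],[[0,0,0.067],[0,0,0],0.5],[[0,0,0],[0,0,0],0],[[0,0,0],[0,0,0],0]]
[[[0,0,0],[0,0,0],0],[[0,0,0],[0,0,0],0],[[0,0,0],[0,0,0],0],[[0,0,0],[0,0,0],0],[[0,0,0],[0,0,0],0],[[0,0,0],[0,0,0],0],[[0,0,0],[0,0,0],0],[[0,0,0],[0,0,0],0]]
```

Emit:
apply_moves(
  steps=[
    [[-0.035, 0.013, 0.134], [0, 0, 0.001], 0.5],
    [[-0.035, 0.013, 0.134], [0, 0, 0], 0.5],
    [[-0.035, 0.014, 0.133], [0, 0, 0.001], 0.5],
    [[0, 0, 0.067], [0, 0, 0], 0.5],
    [[0, 0, 0.066], [0, 0, 0], 0.5],
    [[0, 0, 0.067], [0, 0, 0], 0.5],
    [[0, 0, 0], [0, 0, 0], 0],
    [[0, 0, 0], [0, 0, 0], 0],
  ],
)

```text
clock: 2.82
eef_pos: [0.5208, 0.0187, 0.0497]
tool_rot: [0.029, 1.0, 0.002, -0.001]
ft_force: [-0.2, -0.1, 0.4]
grip_width: 0.0191
grasp_force: 0.0
```

Emit:
apply_moves(
  steps=[
    [[0, 0, 0], [0, 0, 0], 0],
    [[0, 0, 0], [0, 0, 0], 0],
    [[0, 0, 0], [0, 0, 0], 0],
    [[0, 0, 0], [0, 0, 0], 0],
    [[0, 0, 0], [0, 0, 0], 0],
    [[0, 0, 0], [0, 0, 0], 0],
    [[0, 0, 0], [0, 0, 0], 0],
    [[0, 0, 0], [0, 0, 0], 0],
  ],
)

```text
clock: 3.48
eef_pos: [0.5214, 0.0183, 0.0503]
tool_rot: [0.029, 1.0, 0.002, -0.0]
ft_force: [-4.1, 3.1, 5.2]
grip_width: 0.0125
grasp_force: 59.1
```

Run:
```python
from plan import *
t=(.5215,.0185,-3.3)
# arc: theta 6 per row, tilt to 40
plan([lid(t,6*k,2.5*k,0,1) for k in range(1,17)])
```

```text
[[[-0.005,0.002,-0.079],[0.001,-0.014,0],0],[[-0.017,0,-0.079],[0,-0.014,0],0],[[-0.029,0,-0.076],[0,-0.014,0],0],[[-0.039,0,-0.07],[0,-0.014,0],0],[[-0.049,0,-0.063],[0,-0.014,0],0],[[-0.058,0,-0.056],[0,-0.013,0],0],[[-0.066,0,-0.046],[0,-0.014,0],0],[[-0.071,0,-0.035],[0,-0.014,0],0]]
[[[-0.076,0,-0.025],[0,-0.014,0],0],[[-0.079,0,-0.012],[0,-0.014,0],0],[[-0.08,0.001,-0.001],[0,-0.014,0],0],[[-0.079,0,0.011],[0,-0.014,0],0],[[-0.077,0,0.023],[0,-0.014,0],0],[[-0.072,0,0.035],[0,-0.014,0],0],[[-0.066,0,0.045],[0,-0.013,0],0],[[-0.059,0,0.054],[0,-0.014,0],0]]
```

Emit:
apply_moves(
  steps=[
    [[-0.005, 0, -0.079], [0, -0.014, 0], 0],
    [[-0.017, 0, -0.079], [0, -0.014, 0], 0],
    [[-0.029, 0, -0.076], [0, -0.014, 0], 0],
    [[-0.039, 0, -0.07], [0, -0.014, 0], 0],
    [[-0.049, 0, -0.063], [0, -0.014, 0], 0],
    [[-0.058, 0, -0.056], [0, -0.013, 0], 0],
    [[-0.066, 0, -0.046], [0, -0.014, 0], 0],
    [[-0.071, 0, -0.035], [0, -0.014, 0], 0],
  ],
)

```text
clock: 4.15
eef_pos: [0.5739, 0.0158, 0.163]
tool_rot: [0.029, 0.984, -0.002, 0.174]
ft_force: [3.1, 5.4, -8.7]
grip_width: 0.0119
grasp_force: 59.0
```

Emit:
apply_moves(
  steps=[
    [[-0.076, 0, -0.025], [0, -0.014, 0], 0],
    [[-0.079, 0, -0.012], [0, -0.014, 0], 0],
    [[-0.08, 0.001, -0.001], [0, -0.014, 0], 0],
    [[-0.079, 0, 0.011], [0, -0.014, 0], 0],
    [[-0.077, 0, 0.023], [0, -0.014, 0], 0],
    [[-0.072, 0, 0.035], [0, -0.014, 0], 0],
    [[-0.066, 0, 0.045], [0, -0.013, 0], 0],
    [[-0.059, 0, 0.054], [0, -0.014, 0], 0],
  ],
)

```text
clock: 4.82
eef_pos: [0.6985, 0.0101, 0.2057]
tool_rot: [0.027, 0.936, -0.006, 0.35]
ft_force: [-0.2, 8.7, 8.7]
grip_width: 0.0067
grasp_force: 58.5
```

Run:
```python
from plan import *
ob=bot.get_obs();print(ob["eef_pos"],ob["joint_pos"].round(2))
c,im,d=snap("wrist","w2")
```

```text
[0.69851841 0.01013928 0.20567835] [ 0.04  0.25 -0.37  0.24 -0.05  0.07]
```

View pics/w2.png

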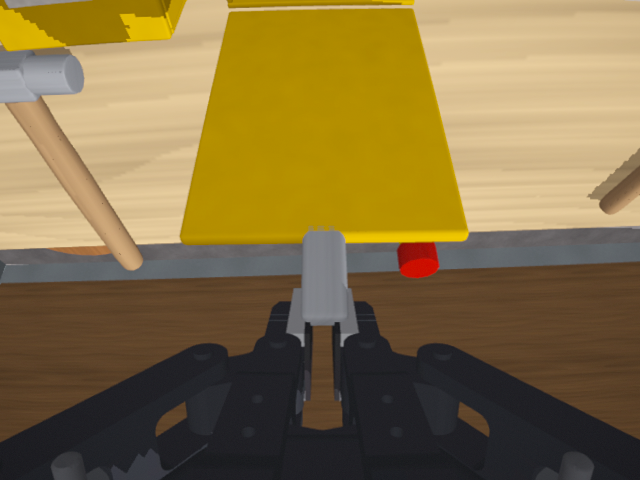

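Lid 1 is open to about 95°, with its edge at row 237 and the tab at (325,275) near the end of the pads. I'll release and look inside the tin.

Run:
```python
from plan import *
p=bot.get_obs()["eef_pos"]
plan([(*p,-3.3,40,.4,4),(.653,.013,.260,-3.3,40,.4,4),(.55,.015,.19,-3.3,0,.4,8)])
```

```text
[[[0,0,0],[0.001,0.002,0],0.4],[[0,0,0],[0,0.001,-0.001],0.4],[[0,0,0],[0.001,0.002,0],0.4],[[0,0,0],[0,0.001,0],0.4],[[0.001,0,-0.09],[0,0,0],0.4],[[0.002,0.001,-0.091],[0,0,0],0.4],[[0.001,0,-0.09],[0,0,0],0.4],[[0.002,0.001,-0.09],[0,0,0],0.4]]
[[[0.077,-0.003,-0.008],[0,0.028,0],0.4],[[0.078,-0.002,-0.001],[0,0.028,0],0.4],[[0.078,-0.003,0.006],[0,0.028,0],0.4],[[0.077,-0.002,0.012],[0,0.027,0],0.4],[[0.075,-0.003,0.019],[0,0.028,0],0.4],[[0.073,-0.002,0.025],[0,0.028,0],0.4],[[0.071,-0.003,0.032],[0,0.028,0],0.4],[[0.068,-0.002,0.038],[0,0.028,0],0.4]]
```

Emit:
apply_moves(
  steps=[
    [[0, 0, 0], [0, 0, 0], 0.4],
    [[0, 0, 0], [0, 0.002, 0], 0.4],
    [[0, 0, 0], [0, 0.002, 0], 0.4],
    [[0, 0, 0], [0, 0.002, 0], 0.4],
    [[0.001, 0, -0.09], [0, 0, 0], 0.4],
    [[0.002, 0, -0.09], [0, 0, 0], 0.4],
    [[0.001, 0, -0.09], [0, 0, 0], 0.4],
    [[0.002, 0, -0.09], [0, 0, 0], 0.4],
  ],
)

```text
clock: 5.53
eef_pos: [0.646, 0.0093, 0.2534]
tool_rot: [0.029, 0.943, -0.009, 0.332]
ft_force: [0.1, -0.3, 0.8]
grip_width: 0.0341
grasp_force: 0.0
```

Emit:
apply_moves(
  steps=[
    [[0.077, -0.003, -0.008], [0, 0.028, 0], 0.4],
    [[0.078, -0.002, -0.001], [0, 0.028, 0], 0.4],
    [[0.078, -0.003, 0.006], [0, 0.028, 0], 0.4],
    [[0.077, -0.002, 0.012], [0, 0.027, 0], 0.4],
    [[0.075, -0.003, 0.019], [0, 0.028, 0], 0.4],
    [[0.073, -0.002, 0.025], [0, 0.028, 0], 0.4],
    [[0.071, -0.003, 0.032], [0, 0.028, 0], 0.4],
    [[0.068, -0.002, 0.038], [0, 0.028, 0], 0.4],
  ],
)

```text
clock: 6.2
eef_pos: [0.5421, 0.0118, 0.186]
tool_rot: [0.03, 0.999, 0.002, -0.012]
ft_force: [-0.6, 0.1, 0.3]
grip_width: 0.0341
grasp_force: 0.0
```

Run:
```python
from plan import *
ob=bot.get_obs();print(ob["eef_pos"])
c,im,d=snap("wrist","w3")
```

```text
[0.54213305 0.01181559 0.18599683]
```

View pics/w3.png

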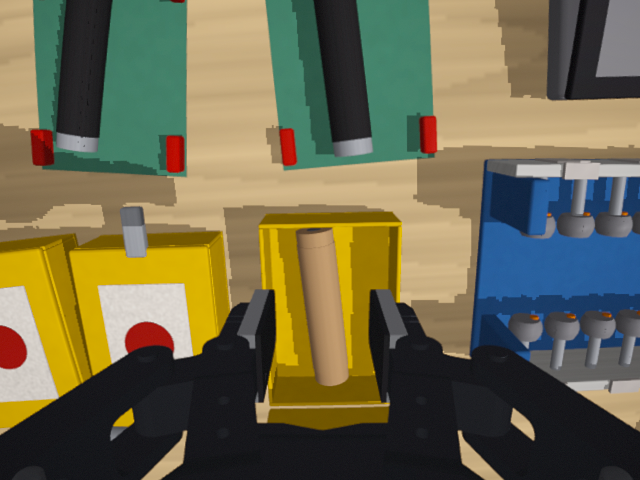

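The tin holds a pale wooden roller, from (317,240) to (330,380), so it's not the one. I'll shut this tin.

Run:
```python
from plan import *
t=(.5215,.0185,-3.3)
e=lid(t,96,40,.4,3,up=-.002)
plan([(.646,.012,.260,-3.3,40,.4,8),e,(*e[:5],0,5)]+[lid(t,96-6*k,40-2.5*k,0,1,up=-.002) for k in range(1,17)])
```

```text
[[[-0.064,0.004,-0.05],[0,-0.029,0],0.4],[[-0.068,0.005,-0.044],[0,-0.029,0],0.4],[[-0.072,0.004,-0.038],[0,-0.029,0],0.4],[[-0.076,0.004,-0.031],[0,-0.029,-0.001],0.4],[[-0.077,0.004,-0.025],[0,-0.03,0],0.4],[[-0.08,0.004,-0.016],[0,-0.029,0],0.4],[[-0.081,0.004,-0.01],[0,-0.029,0],0.4],[[-0.081,0.004,-0.002],[0,-0.029,0],0.4]]
[[[0.007,-0.001,0.142],[0,0,0],0.4],[[0.006,-0.001,0.142],[0,0,0],0.4],[[0.007,-0.002,0.143],[0,0,0],0.4],[[0,0,0],[0,0,0],0],[[0,0,0],[0,0,0],0],[[0,0,0],[0,0,0],0],[[0,0,0],[0,0,0],0],[[0,0,0],[0,0,0],0]]
[[[0.058,0,-0.057],[0,0.014,0],0],[[0.066,0,-0.048],[0,0.014,0],0],[[0.073,0,-0.037],[0,0.014,0],0],[[0.077,0,-0.027],[0,0.014,0],0],[[0.08,0,-0.014],[0,0.014,0],0],[[0.081,0,-0.003],[0,0.013,0],0],[[0.082,0,0.009],[0,0.014,0],0],[[0.078,0,0.021],[0,0.014,0],0]]
[[[0.075,0,0.032],[0,0.014,0],0],[[0.069,0,0.043],[0,0.014,0],0],[[0.062,0,0.053],[0,0.014,0],0],[[0.054,0,0.061],[0,0.014,0],0],[[0.044,0,0.069],[0,0.014,0],0],[[0.033,0,0.074],[0,0.014,0],0],[[0.022,0,0.078],[0,0.013,0],0],[[0.011,0,0.081],[0,0.014,0],0]]
```

Emit:
apply_moves(
  steps=[
    [[-0.064, 0.004, -0.05], [0, -0.029, 0], 0.4],
    [[-0.068, 0.005, -0.044], [0, -0.029, 0], 0.4],
    [[-0.072, 0.004, -0.038], [0, -0.029, 0], 0.4],
    [[-0.076, 0.004, -0.031], [0, -0.029, -0.001], 0.4],
    [[-0.077, 0.004, -0.025], [0, -0.03, 0], 0.4],
    [[-0.08, 0.004, -0.016], [0, -0.029, 0], 0.4],
    [[-0.081, 0.004, -0.01], [0, -0.029, 0], 0.4],
    [[-0.081, 0.004, -0.002], [0, -0.029, 0], 0.4],
  ],
)

```text
clock: 6.92
eef_pos: [0.6471, 0.0122, 0.2659]
tool_rot: [0.027, 0.936, -0.009, 0.351]
ft_force: [-0.8, -0.1, -0.1]
grip_width: 0.0339
grasp_force: 0.0
```

Emit:
apply_moves(
  steps=[
    [[0.007, -0.001, 0.142], [0, 0, 0], 0.4],
    [[0.006, -0.001, 0.142], [0, 0, 0], 0.4],
    [[0.007, -0.002, 0.143], [0, 0, 0], 0.4],
    [[0, 0, 0], [0, 0, 0], 0],
    [[0, 0, 0], [0, 0, 0], 0],
    [[0, 0, 0], [0, 0, 0], 0],
    [[0, 0, 0], [0, 0, 0], 0],
    [[0, 0, 0], [0, 0, 0], 0],
  ],
)

```text
clock: 7.58
eef_pos: [0.6954, 0.0107, 0.1924]
tool_rot: [0.026, 0.939, -0.008, 0.343]
ft_force: [0.8, 5.3, -11.9]
grip_width: 0.0127
grasp_force: 58.3
```

Firm grip this time (12.7 mm). Closing the lid along the arc.

Emit:
apply_moves(
  steps=[
    [[0.058, 0, -0.057], [0, 0.014, 0], 0],
    [[0.066, 0, -0.048], [0, 0.014, 0], 0],
    [[0.073, 0, -0.037], [0, 0.014, 0], 0],
    [[0.077, 0, -0.027], [0, 0.014, 0], 0],
    [[0.08, 0, -0.014], [0, 0.014, 0], 0],
    [[0.081, 0, -0.003], [0, 0.013, 0], 0],
    [[0.082, 0, 0.009], [0, 0.014, 0], 0],
    [[0.078, 0, 0.021], [0, 0.014, 0], 0],
  ],
)

```text
clock: 8.25
eef_pos: [0.5816, 0.0158, 0.1664]
tool_rot: [0.028, 0.982, -0.004, 0.186]
ft_force: [-8.3, -0.2, 19.1]
grip_width: 0.0114
grasp_force: 103.4
```

Emit:
apply_moves(
  steps=[
    [[0.075, 0, 0.032], [0, 0.014, 0], 0],
    [[0.069, 0, 0.043], [0, 0.014, 0], 0],
    [[0.062, 0, 0.053], [0, 0.014, 0], 0],
    [[0.054, 0, 0.061], [0, 0.014, 0], 0],
    [[0.044, 0, 0.069], [0, 0.014, 0], 0],
    [[0.033, 0, 0.074], [0, 0.014, 0], 0],
    [[0.022, 0, 0.078], [0, 0.013, 0], 0],
    [[0.011, 0, 0.081], [0, 0.014, 0], 0],
  ],
)

```text
clock: 8.92
eef_pos: [0.5237, 0.0183, 0.051]
tool_rot: [0.028, 1.0, -0.0, 0.007]
ft_force: [-25.0, 1.8, 67.5]
grip_width: 0.0107
grasp_force: 106.9
```

Run:
```python
from plan import *
p=bot.get_obs()["eef_pos"];print(p)
t2=(.5297,-.1108,-1.8)
plan([(p[0],p[1],p[2]-.002,-3.3,0,0,1),(p[0],p[1],p[2]-.002,-3.3,0,.45,5),(p[0],p[1],.13,-3.3,0,.45,4),(.515,-.11,.13,-2,0,.45,6)])
```

```text
[0.52373532 0.01832388 0.05098048]
[[[0,0,0.01],[0,0.004,0],0],[[0,0,0],[0,0,0],0.45],[[0,0,0],[0,0,0],0.45],[[0,0,0],[0,0,0],0.45],[[0,0,0],[0,0,0],0.45],[[0,0,0],[0,0,0],0.45],[[0,0,-0.101],[0,0,0],0.45],[[0,0,-0.102],[0,0,0],0.45]]
[[[0,0,-0.101],[0,0,0],0.45],[[0,0,-0.101],[0,0,0],0.45],[[0.001,-0.107,0],[0,0,-0.001],0.45],[[0.002,-0.107,0],[0,0,-0.001],0.45],[[0.001,-0.108,0],[0,0,-0.001],0.45],[[0.003,-0.107,0],[0,0,-0.002],0.45],[[0.002,-0.107,0],[0,0,-0.001],0.45],[[0.004,-0.107,0],[0,0,-0.001],0.45]]
```

Emit:
apply_moves(
  steps=[
    [[0, 0, 0], [0, 0, 0], 0.45],
    [[0, 0, -0.01], [0, 0, 0], 0.45],
    [[0, 0, 0], [0, 0, 0], 0.45],
    [[0, 0, 0], [0, 0, 0], 0.45],
    [[0, 0, 0], [0, 0, 0], 0.45],
    [[0, 0, 0], [0, 0, 0], 0.45],
    [[0, 0, -0.1], [0, 0, 0], 0.45],
    [[0, 0, -0.1], [0, 0, 0], 0.45],
  ],
)

```text
clock: 9.58
eef_pos: [0.5245, 0.0189, 0.0874]
tool_rot: [0.028, 1.0, 0.001, 0.007]
ft_force: [0.7, 0.9, 0.9]
grip_width: 0.0384
grasp_force: 0.0
```

Emit:
apply_moves(
  steps=[
    [[0, 0, -0.1], [0, 0, 0], 0.45],
    [[0.05, -0.1, -0.1], [0, 0, 0], 0.45],
    [[0.05, -0.1, 0], [0, 0, 0], 0.45],
    [[0.05, -0.1, 0], [0, 0, 0], 0.45],
    [[0.05, -0.1, 0], [0, 0, 0], 0.45],
    [[0, -0.1, 0], [0, 0, 0], 0.45],
    [[0, -0.15, 0], [0, 0, 0], 0.45],
    [[0, 0, 0], [0, 0, 0], 0.45],
  ],
)

```text
clock: 10.25
eef_pos: [0.478, -0.1129, 0.1278]
tool_rot: [0.031, 0.999, -0.001, 0.01]
ft_force: [-0.3, -0.3, -0.0]
grip_width: 0.0389
grasp_force: 0.0
```

Run:
```python
from plan import *
p=bot.get_obs()["eef_pos"];print(p)
c,im,d=snap("wrist","w4"); g=hsv(im).astype(int); P=pts(c,d)
# tabs: grey pixels at z~.048 forward of tins
m=(g[...,1]<60)&(g[...,2]>70)&(abs(P[...,2]-.048)<.006)&(P[...,0]<.56)
m=cv2.morphologyEx(m.astype(np.uint8),cv2.MORPH_OPEN,np.ones((3,3)))
for r in rect(m,c,.048,150): print(r)
y=(g[...,0]>18)&(g[...,0]<32)&(g[...,1]>150)&(abs(P[...,2]-.046)<.004)
for k in range(3):
    pass
q=P[y]; 
for y0 in (.02,-.11,-.225):
    s=q[abs(q[:,1]-y0)<.04]
    if len(s)<50: continue
    # front edge: min x per y-bin
    b=np.round(s[:,1]/.004); e=np.array([[u*.004,np.percentile(s[b==u,0],2)] for u in np.unique(b)]); f=np.polyfit(e[:,0],e[:,1],1); print(y0,"front edge slope deg",np.degrees(np.arctan(f[0])),"x at y0",np.polyval(f,y0),len(e))
```

```text
[ 0.47798774 -0.11289833  0.12777542]
(array([120., 339.]), array([ 0.521 , -0.2279,  0.0192,  0.0163]), 2.7)
(array([329., 345.]), array([ 0.5309, -0.1123,  0.0358,  0.0135]), -0.9)
(array([562., 318.]), array([0.5233, 0.0159, 0.0354, 0.0167]), -2.0)
0.02 front edge slope deg 2.5776375648379806 x at y0 0.5367269223912846 21
-0.11 front edge slope deg 12.478882028846328 x at y0 0.5475706831388337 19
-0.225 front edge slope deg -4.878704691321353 x at y0 0.5405306384299317 4
```

Run:
```python
from plan import *
t=(.5295,-.1118,-1.5)
e=lid(t,0,0,.45,3,up=-.001)
plan([(e[0],e[1],.09,-1.5,0,.45,4),e,(*e[:5],0,9)]+[lid(t,6*k,2.5*k,0,1,up=-.001) for k in range(1,17)])
```

```text
[[[-0.064,0.003,0.048],[0,0.002,-0.003],0.45],[[-0.064,0.002,0.048],[0,0.001,-0.002],0.45],[[-0.064,0.002,0.047],[0,0.002,-0.003],0.45],[[-0.064,0.001,0.047],[0,0.001,-0.003],0.45],[[0,0,0.078],[0,0,0],0.45],[[0,0,0.079],[0,0,0],0.45],[[0,0,0.078],[0,0,0],0.45],[[0,0,0],[0,0,0],0]]
[[[0,0,0],[0,0,0],0],[[0,0,0],[0,0,0],0],[[0,0,0],[0,0,0],0],[[0,0,0],[0,0,0],0],[[0,0,0],[0,0,0],0],[[0,0,0],[0,0,0],0],[[0,0,0],[0,0,0],0],[[0,0,0],[0,0,0],0]]
[[[-0.007,0,-0.081],[0,-0.014,0],0],[[-0.018,0,-0.079],[0,-0.014,0],0],[[-0.03,0,-0.075],[0,-0.014,0],0],[[-0.041,0,-0.07],[0,-0.014,0],0],[[-0.051,0,-0.064],[0,-0.013,0],0],[[-0.059,0,-0.055],[0,-0.014,0],0],[[-0.067,0,-0.046],[0,-0.014,0],0],[[-0.073,0,-0.036],[0,-0.014,0],0]]
[[[-0.078,0,-0.024],[0,-0.014,0],0],[[-0.08,0,-0.013],[0,-0.014,0],0],[[-0.082,0,-0.001],[0,-0.014,0],0],[[-0.08,0,0.012],[0,-0.014,0],0],[[-0.078,0,0.023],[0,-0.014,0],0],[[-0.074,0,0.034],[0,-0.013,0],0],[[-0.068,0,0.045],[0,-0.014,0],0],[[-0.06,0,0.054],[0,-0.014,0],0]]
```

Emit:
apply_moves(
  steps=[
    [[-0.064, 0.002, 0.048], [0, 0.002, -0.003], 0.45],
    [[-0.064, 0.002, 0.048], [0, 0.001, -0.002], 0.45],
    [[-0.064, 0.002, 0.047], [0, 0.002, -0.003], 0.45],
    [[-0.064, 0.002, 0.047], [0, 0.001, -0.003], 0.45],
    [[0, 0, 0.078], [0, 0, 0], 0.45],
    [[0, 0, 0.079], [0, 0, 0], 0.45],
    [[0, 0, 0.078], [0, 0, 0], 0.45],
    [[0, 0, 0], [0, 0, 0], 0],
  ],
)

```text
clock: 10.97
eef_pos: [0.5264, -0.1077, 0.0388]
tool_rot: [0.01, 1.0, 0.001, -0.004]
ft_force: [-0.5, -0.4, -0.2]
grip_width: 0.0277
grasp_force: 0.0
```

Emit:
apply_moves(
  steps=[
    [[0, 0, 0], [0, 0, 0], 0],
    [[0, 0, 0], [0, 0, 0], 0],
    [[0, 0, 0], [0, 0, 0], 0],
    [[0, 0, 0], [0, 0, 0], 0],
    [[0, 0, 0], [0, 0, 0], 0],
    [[0, 0, 0], [0, 0, 0], 0],
    [[0, 0, 0], [0, 0, 0], 0],
    [[0, 0, 0], [0, 0, 0], 0],
  ],
)

```text
clock: 11.63
eef_pos: [0.5268, -0.1116, 0.0419]
tool_rot: [0.012, 1.0, -0.002, -0.003]
ft_force: [-3.2, -8.2, -2.1]
grip_width: 0.0125
grasp_force: 58.4
```

Emit:
apply_moves(
  steps=[
    [[-0.007, 0, -0.081], [0, -0.014, 0], 0],
    [[-0.018, 0, -0.079], [0, -0.014, 0], 0],
    [[-0.03, 0, -0.075], [0, -0.014, 0], 0],
    [[-0.041, 0, -0.07], [0, -0.014, 0], 0],
    [[-0.051, 0, -0.064], [0, -0.013, 0], 0],
    [[-0.059, 0, -0.055], [0, -0.014, 0], 0],
    [[-0.067, 0, -0.046], [0, -0.014, 0], 0],
    [[-0.073, 0, -0.036], [0, -0.014, 0], 0],
  ],
)

```text
clock: 12.3
eef_pos: [0.5779, -0.113, 0.1535]
tool_rot: [0.013, 0.986, -0.004, 0.167]
ft_force: [-8.2, -10.1, -3.5]
grip_width: 0.0127
grasp_force: 72.0
```

Emit:
apply_moves(
  steps=[
    [[-0.078, 0, -0.024], [0, -0.014, 0], 0],
    [[-0.08, 0, -0.013], [0, -0.014, 0], 0],
    [[-0.082, 0, -0.001], [0, -0.014, 0], 0],
    [[-0.08, 0, 0.012], [0, -0.014, 0], 0],
    [[-0.078, 0, 0.023], [0, -0.014, 0], 0],
    [[-0.074, 0, 0.034], [0, -0.013, 0], 0],
    [[-0.068, 0, 0.045], [0, -0.014, 0], 0],
    [[-0.06, 0, 0.054], [0, -0.014, 0], 0],
  ],
)

```text
clock: 12.97
eef_pos: [0.7056, -0.1127, 0.1928]
tool_rot: [0.01, 0.94, -0.003, 0.342]
ft_force: [-1.3, -0.5, -0.3]
grip_width: 0.0002
grasp_force: 0.4
```

Run:
```python
from plan import *
p=bot.get_obs()["eef_pos"];print(p)
plan([(*p,-1.5,40,.4,4),(p[0]-.05,p[1],p[2]+.06,-1.5,40,.4,4),(.545,-.112,.19,-1.5,0,.4,8)])
```

```text
[ 0.70564526 -0.11267838  0.19284681]
[[[0,0,0],[0,0,0],0.4],[[0,0,0],[0.001,0,0],0.4],[[0,0,0],[0,0,0.001],0.4],[[0,0,0],[0,0,0],0.4],[[0,-0.002,-0.098],[0,0,0],0.4],[[-0.001,-0.001,-0.097],[0,0,0],0.4],[[0,-0.002,-0.098],[0,0,0],0.4],[[0,-0.001,-0.097],[0,0,0],0.4]]
[[[0.078,-0.001,-0.014],[0,0.028,0],0.4],[[0.079,-0.002,-0.008],[0,0.028,0],0.4],[[0.08,-0.001,0],[0,0.027,0],0.4],[[0.079,-0.002,0.006],[0,0.028,0],0.4],[[0.079,-0.001,0.013],[0,0.028,0],0.4],[[0.076,-0.002,0.02],[0,0.028,0],0.4],[[0.075,-0.001,0.027],[0,0.027,0],0.4],[[0.073,-0.001,0.033],[0,0.028,0],0.4]]
```

Run:
```python
from plan import *
c,im,d=snap("wrist","w5")
c,im2,d2=snap("top","t5")
cv2.imwrite("pics/v5.png",np.hstack([cv2.resize(im,(400,300)),im2[90:315,200:500][:300].copy() if 0 else cv2.resize(im2[90:315,190:490],(400,300))])[:,:,::-1])
```

```text
(no output)
```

View pics/v5.png

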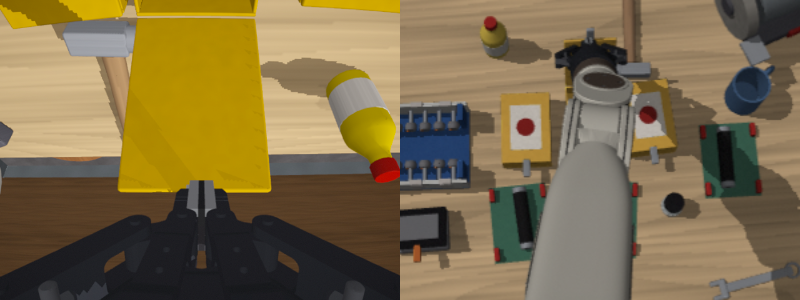

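Lid 2 is standing open, and the fingers slipped off just in front of its edge at (195,190). Backing off to look in.

Emit:
apply_moves(
  steps=[
    [[0, 0, 0], [0, 0, 0], 0],
    [[0, 0, -0.05], [0, 0, 0], 0],
    [[0, 0, -0.1], [0, 0, 0], 0],
    [[0, 0, -0.1], [0, 0, 0], 0.4],
    [[0, 0, -0.1], [0, 0, 0], 0.4],
    [[0, 0, 0], [0, 0, 0], 0.4],
    [[0, 0, 0], [0, 0, 0], 0.4],
    [[0, 0, 0], [0, 0, 0], 0.4],
  ],
)

```text
clock: 13.73
eef_pos: [0.6594, -0.112, 0.244]
tool_rot: [0.011, 0.941, -0.003, 0.339]
ft_force: [-0.1, -0.4, -0.1]
grip_width: 0.034
grasp_force: 0.0
```

Emit:
apply_moves(
  steps=[
    [[0.078, 0, -0.014], [0, 0.028, 0], 0.4],
    [[0.079, 0, -0.008], [0, 0.028, 0], 0.4],
    [[0.08, 0, 0], [0, 0.027, 0], 0.4],
    [[0.079, 0, 0.006], [0, 0.028, 0], 0.4],
    [[0.079, 0, 0.013], [0, 0.028, 0], 0.4],
    [[0.076, 0, 0.02], [0, 0.028, 0], 0.4],
    [[0.075, 0, 0.027], [0, 0.027, 0], 0.4],
    [[0.073, 0, 0.033], [0, 0.028, 0], 0.4],
  ],
)

```text
clock: 14.4
eef_pos: [0.5479, -0.1094, 0.1803]
tool_rot: [0.011, 1.0, 0.001, -0.006]
ft_force: [0.7, -0.1, 0.1]
grip_width: 0.0341
grasp_force: 0.0
```

Run:
```python
from plan import *
p=bot.get_obs()["eef_pos"];print(p)
c=get_calibration("wrist"); im,d=camera("wrist")
c2,im2,d2=snap("scene","s6")
cv2.imwrite("pics/v6.png",np.hstack([cv2.resize(im,(400,300)),cv2.resize(im2[200:380,180:420],(400,300))])[:,:,::-1]); cv2.imwrite("pics/w6.png",im[:,:,::-1]); np.save("pics/w6.npy",d)
# lid plane angle from scene depth
P=pts(c2,d2); g=hsv(im2).astype(int)
m=(g[...,0]>15)&(g[...,0]<32)&(g[...,1]>150)&(P[...,2]>.07)&(P[...,0]>.6)&(P[...,0]<.8)&(abs(P[...,1]+.115)<.06)
q=P[m]; print(len(q)); f=np.polyfit(q[:,2],q[:,0],1); print("lid angle",90+np.degrees(np.arctan(f[0])),"x at z=.04/.195",np.polyval(f,[.04,.195]))
```

```text
[ 0.54787738 -0.10940675  0.1803009 ]
767
lid angle 105.62485560137708 x at z=.04/.195 [0.68882912 0.73217839]
```

View pics/v6.png

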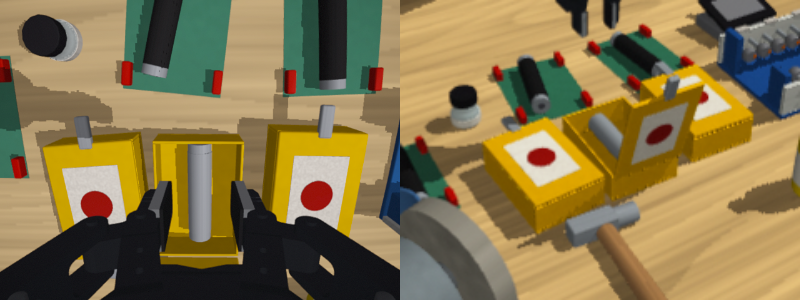

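Tin 2 holds the bright steel roller, at (200,190), so brass must be in tin 3. Its lid is at about 105°. Shutting tin 2.

Run:
```python
from plan import *
t=(.5285,-.1118,-1.5)
e=lid(t,105,40,.4,3,up=-.002)
b=rot(-1.5,40)[:,2]; print(e[:3])
plan([(*(np.array(e[:3])-.08*b),-1.5,40,.4,8),e,(*e[:5],0,5)]+[lid(t,105-6.5*k,40-2.5*k,0,1,up=-.002) for k in range(1,17)])
```

```text
(np.float64(0.7286838225039247), np.float64(-0.11704199787550781), np.float64(0.1871014014458597))
[[[-0.08,-0.002,-0.045],[0,-0.028,0],0.4],[[-0.084,-0.003,-0.038],[0,-0.029,0],0.4],[[-0.087,-0.002,-0.03],[0.001,-0.028,0],0.4],[[-0.09,-0.002,-0.022],[0,-0.028,0.001],0.4],[[-0.091,-0.002,-0.015],[0,-0.028,0],0.4],[[-0.092,-0.002,-0.006],[0,-0.029,0],0.4],[[-0.092,-0.002,0.002],[0,-0.028,0],0.4],[[-0.091,-0.002,0.01],[0.001,-0.028,0],0.4]]
[[[0,0,0.133],[0,0,0],0.4],[[0,0,0.134],[0,0,0],0.4],[[-0.001,0,0.133],[0,0,0],0.4],[[0,0,0],[0,0,0],0],[[0,0,0],[0,0,0],0],[[0,0,0],[0,0,0],0],[[0,0,0],[0,0,0],0],[[0,0,0],[0,0,0],0]]
[[[0.054,0,-0.07],[0,0.014,0],0],[[0.063,0,-0.061],[0,0.013,0],0],[[0.072,0,-0.051],[0,0.014,0],0],[[0.079,0,-0.039],[0,0.014,0],0],[[0.085,0,-0.026],[0,0.014,0],0],[[0.087,0,-0.013],[0,0.014,0],0],[[0.088,0,0.001],[0,0.014,0],0],[[0.087,0,0.015],[0,0.014,0],0]]
[[[0.084,0,0.029],[0,0.014,0],0],[[0.078,0,0.041],[0,0.014,0],0],[[0.071,0,0.052],[0,0.013,0],0],[[0.062,0,0.063],[0,0.014,0],0],[[0.051,0,0.072],[0,0.014,0],0],[[0.039,0,0.079],[0,0.014,0],0],[[0.027,0.001,0.084],[0,0.014,0],0],[[0.013,0,0.087],[0,0.014,0],0]]
```

Emit:
apply_moves(
  steps=[
    [[-0.08, -0.002, -0.045], [0, -0.028, 0], 0.4],
    [[-0.084, -0.003, -0.038], [0, -0.029, 0], 0.4],
    [[-0.087, -0.002, -0.03], [0, -0.028, 0], 0.4],
    [[-0.09, -0.002, -0.022], [0, -0.028, 0], 0.4],
    [[-0.091, -0.002, -0.015], [0, -0.028, 0], 0.4],
    [[-0.092, -0.002, -0.006], [0, -0.029, 0], 0.4],
    [[-0.092, -0.002, 0.002], [0, -0.028, 0], 0.4],
    [[-0.091, -0.002, 0.01], [0, -0.028, 0], 0.4],
  ],
)

```text
clock: 15.17
eef_pos: [0.6779, -0.1158, 0.2543]
tool_rot: [0.01, 0.937, -0.003, 0.348]
ft_force: [0.1, 0.8, -0.7]
grip_width: 0.034
grasp_force: 0.0
```

Emit:
apply_moves(
  steps=[
    [[0, 0, 0.133], [0, 0, 0], 0.4],
    [[0, 0, 0.134], [0, 0, 0], 0.4],
    [[0, 0, 0.133], [0, 0, 0], 0.4],
    [[0, 0, 0], [0, 0, 0], 0],
    [[0, 0, 0], [0, 0, 0], 0],
    [[0, 0, 0], [0, 0, 0], 0],
    [[0, 0, 0], [0, 0, 0], 0],
    [[0, 0, 0], [0, 0, 0], 0],
  ],
)

```text
clock: 15.83
eef_pos: [0.7267, -0.1173, 0.1893]
tool_rot: [0.011, 0.939, -0.003, 0.342]
ft_force: [-0.2, -3.5, -9.0]
grip_width: 0.0128
grasp_force: 58.4
```

Emit:
apply_moves(
  steps=[
    [[0.054, 0, -0.07], [0, 0.014, 0], 0],
    [[0.063, 0, -0.061], [0, 0.013, 0], 0],
    [[0.072, 0, -0.051], [0, 0.014, 0], 0],
    [[0.079, 0, -0.039], [0, 0.014, 0], 0],
    [[0.085, 0, -0.026], [0, 0.014, 0], 0],
    [[0.087, 0, -0.013], [0, 0.014, 0], 0],
    [[0.088, 0, 0.001], [0, 0.014, 0], 0],
    [[0.087, 0, 0.015], [0, 0.014, 0], 0],
  ],
)

```text
clock: 16.5
eef_pos: [0.5992, -0.114, 0.1749]
tool_rot: [0.01, 0.983, -0.001, 0.184]
ft_force: [0.2, 0.9, 7.8]
grip_width: 0.0129
grasp_force: 59.7
```

Emit:
apply_moves(
  steps=[
    [[0.084, 0, 0.029], [0, 0.014, 0], 0],
    [[0.078, 0, 0.041], [0, 0.014, 0], 0],
    [[0.071, 0, 0.052], [0, 0.013, 0], 0],
    [[0.062, 0, 0.063], [0, 0.014, 0], 0],
    [[0.051, 0, 0.072], [0, 0.014, 0], 0],
    [[0.039, 0, 0.079], [0, 0.014, 0], 0],
    [[0.027, 0, 0.084], [0, 0.014, 0], 0],
    [[0.013, 0, 0.06], [0, 0.014, 0], 0],
  ],
)

```text
clock: 17.17
eef_pos: [0.5309, -0.1121, 0.0561]
tool_rot: [0.011, 1.0, 0.001, 0.006]
ft_force: [-10.4, 1.7, 52.8]
grip_width: 0.0116
grasp_force: 69.5
```

Run:
```python
from plan import *
p=bot.get_obs()["eef_pos"];print(p)
p2=p.copy(); p2[2]-=.0
plan([(*p2,-1.5,0,.45,4),(p[0],p[1],.09,-1.5,0,.45,4),(.50,-.222,.13,4,0,.45,5),(.50,-.222,.13,4,0,.45,3)])
```

```text
[ 0.53093385 -0.1121269   0.05605356]
[[[0,0,0],[0,0.001,0],0.45],[[0,0,0],[0,0.001,0.001],0.45],[[0,0,0],[0.001,0.001,0],0.45],[[0,0,0],[0,0.001,0],0.45],[[0,0,-0.042],[0,0,0],0.45],[[0,0,-0.043],[0,0,0],0.45],[[0,0,-0.042],[0,0,0],0.45],[[0,0,-0.043],[0,0,0],0.45]]
[[[0.028,-0.111,-0.04],[0,0,-0.006],0.45],[[0.031,-0.11,-0.04],[0,0,-0.006],0.45],[[0.032,-0.109,-0.039],[0,0,-0.006],0.45],[[0.035,-0.109,-0.04],[0,0,-0.006],0.45],[[0.036,-0.108,-0.04],[0,-0.001,-0.006],0.45],[[0,0,0],[0,0,0],0.45],[[0,0,0],[0,0,0],0.45],[[0,0,0],[0,0,0],0.45]]
```

Emit:
apply_moves(
  steps=[
    [[0, 0, 0], [0, 0, 0], 0.45],
    [[0, 0, 0], [0, 0, 0], 0.45],
    [[0, 0, 0], [0, 0, 0], 0.45],
    [[0, 0, 0], [0, 0, 0], 0.45],
    [[0, 0, -0.05], [0, 0, 0], 0.45],
    [[0, 0, -0.05], [0, 0, 0], 0.45],
    [[0, 0, -0.05], [0, 0, 0], 0.45],
    [[0, 0, -0.05], [0, 0, 0], 0.45],
  ],
)

```text
clock: 17.83
eef_pos: [0.5298, -0.1124, 0.0948]
tool_rot: [0.011, 1.0, 0.001, 0.004]
ft_force: [0.2, -0.0, -0.3]
grip_width: 0.0384
grasp_force: 0.0
```

Emit:
apply_moves(
  steps=[
    [[0.05, -0.11, -0.04], [0, 0, -0.006], 0.45],
    [[0.05, -0.11, -0.04], [0, 0, -0.006], 0.45],
    [[0.05, -0.11, -0.04], [0, 0, -0.006], 0.45],
    [[0.05, -0.11, -0.04], [0, 0, -0.006], 0.45],
    [[0.05, -0.11, -0.04], [0, 0, -0.006], 0.45],
    [[0, 0, 0], [0, 0, 0], 0.45],
    [[0, 0, 0], [0, 0, 0], 0.45],
    [[0, 0, 0], [0, 0, 0], 0.45],
  ],
)

```text
clock: 18.5
eef_pos: [0.481, -0.223, 0.133]
tool_rot: [-0.036, 0.999, 0.001, 0.004]
ft_force: [-0.2, -0.2, -0.4]
grip_width: 0.0383
grasp_force: 0.0
```

Run:
```python
from plan import *
p=bot.get_obs()["eef_pos"];print(p)
c,im,d=snap("wrist","w7"); g=hsv(im).astype(int); P=pts(c,d)
m=(g[...,1]<60)&(g[...,2]>70)&(abs(P[...,2]-.048)<.008)&(P[...,0]<.56)
m=cv2.morphologyEx(m.astype(np.uint8),cv2.MORPH_OPEN,np.ones((3,3)))
for r in rect(m,c,.048,150): print(r,P[m>0][:,2].mean())
k=max(cv2.findContours(m,0,2)[0],key=cv2.contourArea)
y=(g[...,0]>18)&(g[...,0]<32)&(g[...,1]>150)&(P[...,2]>.03)
for y0 in (-.115,-.225):
    w=y&(abs(P[...,1]-y0)<.03)&(P[...,0]>.55)&(P[...,0]<.60); q=P[w]; print(y0,len(q),q[:,2].mean() if len(q) else 0)
```

```text
[ 0.48098643 -0.22296342  0.1330477 ]
(array([509., 335.]), array([ 0.5218, -0.114 ,  0.0166,  0.0159]), -1.8) 0.04753857834104847
(array([304., 335.]), array([ 0.5294, -0.2298,  0.0349,  0.0136]), 3.9) 0.04753857834104847
-0.115 0 0
-0.225 2543 0.04616446839902669
```

Run:
```python
from plan import *
t=(.5270,-.2298,3.9)
e=lid(t,0,0,.45,3,up=.001)
plan([(e[0],e[1],.09,3.9,0,.45,4),e,(*e[:5],0,9)]+[lid(t,6.25*k,2.5*k,0,1,up=.001) for k in range(1,17)])
```

```text
[[[-0.056,-0.013,0.054],[0,0.001,0],0.45],[[-0.057,-0.014,0.053],[0,0,0.001],0.45],[[-0.057,-0.013,0.054],[0,0.001,0],0.45],[[-0.057,-0.013,0.053],[0.001,0,0.001],0.45],[[0,0,0.075],[0,0,0],0.45],[[0,0,0.075],[0,0,0],0.45],[[0.001,0,0.075],[0,0,0],0.45],[[0,0,0],[0,0,0],0]]
[[[0,0,0],[0,0,0],0],[[0,0,0],[0,0,0],0],[[0,0,0],[0,0,0],0],[[0,0,0],[0,0,0],0],[[0,0,0],[0,0,0],0],[[0,0,0],[0,0,0],0],[[0,0,0],[0,0,0],0],[[0,0,0],[0,0,0],0]]
[[[-0.007,0,-0.084],[0,-0.014,0],0],[[-0.019,0,-0.082],[0,-0.014,0],0],[[-0.032,0,-0.079],[0,-0.014,0],0],[[-0.043,0,-0.072],[0,-0.013,0],0],[[-0.054,0,-0.065],[0,-0.014,0],0],[[-0.063,0,-0.056],[0,-0.014,0],0],[[-0.071,0,-0.046],[0,-0.014,0],0],[[-0.076,0,-0.035],[-0.001,-0.014,0],0]]
[[[-0.082,0,-0.022],[0,-0.014,0],0],[[-0.083,0,-0.01],[0,-0.014,0],0],[[-0.085,0,0.003],[0,-0.014,0],0],[[-0.082,0,0.016],[0,-0.014,0],0],[[-0.08,0,0.029],[0,-0.013,0],0],[[-0.074,0,0.04],[0,-0.014,0],0],[[-0.067,0,0.05],[0,-0.014,0],0],[[-0.059,0,0.061],[0,-0.014,0],0]]
```

Emit:
apply_moves(
  steps=[
    [[-0.056, -0.013, 0.054], [0, 0.001, 0], 0.45],
    [[-0.057, -0.014, 0.053], [0, 0, 0.001], 0.45],
    [[-0.057, -0.013, 0.054], [0, 0.001, 0], 0.45],
    [[-0.057, -0.013, 0.053], [0, 0, 0], 0.45],
    [[0, 0, 0.075], [0, 0, 0], 0.45],
    [[0, 0, 0.075], [0, 0, 0], 0.45],
    [[0, 0, 0.075], [0, 0, 0], 0.45],
    [[0, 0, 0], [0, 0, 0], 0],
  ],
)

```text
clock: 19.22
eef_pos: [0.5249, -0.2278, 0.0412]
tool_rot: [-0.036, 0.999, 0.002, -0.003]
ft_force: [-1.1, 0.4, -0.0]
grip_width: 0.0275
grasp_force: 0.0
```

Emit:
apply_moves(
  steps=[
    [[0, 0, 0], [0, 0, 0], 0],
    [[0, 0, 0], [0, 0, 0], 0],
    [[0, 0, 0], [0, 0, 0], 0],
    [[0, 0, 0], [0, 0, 0], 0],
    [[0, 0, 0], [0, 0, 0], 0],
    [[0, 0, 0], [0, 0, 0], 0],
    [[0, 0, 0], [0, 0, 0], 0],
    [[0, 0, 0], [0, 0, 0], 0],
  ],
)

```text
clock: 19.88
eef_pos: [0.5263, -0.2298, 0.0448]
tool_rot: [-0.035, 0.999, 0.001, -0.0]
ft_force: [-5.5, 3.2, 0.4]
grip_width: 0.0124
grasp_force: 59.0
```

Emit:
apply_moves(
  steps=[
    [[-0.007, 0, -0.084], [0, -0.014, 0], 0],
    [[-0.019, 0, -0.082], [0, -0.014, 0], 0],
    [[-0.032, 0, -0.079], [0, -0.014, 0], 0],
    [[-0.043, 0, -0.072], [0, -0.013, 0], 0],
    [[-0.054, 0, -0.065], [0, -0.014, 0], 0],
    [[-0.063, 0, -0.056], [0, -0.014, 0], 0],
    [[-0.071, 0, -0.046], [0, -0.014, 0], 0],
    [[-0.076, 0, -0.035], [0, -0.014, 0], 0],
  ],
)

```text
clock: 20.55
eef_pos: [0.5831, -0.2268, 0.1616]
tool_rot: [-0.033, 0.984, 0.006, 0.172]
ft_force: [-2.3, 0.0, -8.1]
grip_width: 0.0128
grasp_force: 69.6
```

Emit:
apply_moves(
  steps=[
    [[-0.082, 0, -0.022], [0, -0.014, 0], 0],
    [[-0.083, 0, -0.01], [0, -0.014, 0], 0],
    [[-0.085, 0, 0.003], [0, -0.014, 0], 0],
    [[-0.082, 0, 0.016], [0, -0.014, 0], 0],
    [[-0.08, 0, 0.029], [0, -0.013, 0], 0],
    [[-0.074, 0, 0.04], [0, -0.014, 0], 0],
    [[-0.067, 0, 0.05], [0, -0.014, 0], 0],
    [[-0.059, 0, 0.061], [0, -0.014, 0], 0],
  ],
)

```text
clock: 21.22
eef_pos: [0.7149, -0.2187, 0.1965]
tool_rot: [-0.033, 0.938, 0.011, 0.346]
ft_force: [0.1, -1.1, -0.4]
grip_width: 0.0
grasp_force: 0.3
```

Emit:
apply_moves(
  steps=[
    [[0, 0, 0], [0, 0, 0], 0.35],
    [[0, 0, 0], [0, 0, 0], 0.35],
    [[0, 0, 0], [0, 0, 0], 0.35],
    [[0, 0, -0.05], [0, 0, 0], 0.35],
    [[0, 0, -0.1], [0, 0, 0], 0.35],
    [[0, 0, -0.1], [0, 0, 0], 0.4],
    [[0, 0, -0.1], [0, 0, 0], 0.4],
    [[0, 0, 0], [0, 0, 0], 0.4],
  ],
)

```text
clock: 21.88
eef_pos: [0.6673, -0.2223, 0.2524]
tool_rot: [-0.033, 0.938, 0.011, 0.345]
ft_force: [0.5, 0.7, 0.1]
grip_width: 0.0342
grasp_force: 0.0
```

Emit:
apply_moves(
  steps=[
    [[0.078, 0, -0.014], [0, 0.028, 0], 0.4],
    [[0.079, 0, -0.008], [0, 0.028, 0], 0.4],
    [[0.08, 0, 0], [0, 0.027, 0], 0.4],
    [[0.079, 0, 0.006], [0, 0.028, 0], 0.4],
    [[0.079, 0, 0.013], [0, 0.028, 0], 0.4],
    [[0.076, 0, 0.02], [0, 0.028, 0], 0.4],
    [[0.075, 0, 0.027], [0, 0.027, 0], 0.4],
    [[0.073, 0, 0.033], [0, 0.028, 0], 0.4],
  ],
)

```text
clock: 22.55
eef_pos: [0.5567, -0.2289, 0.1842]
tool_rot: [-0.035, 0.999, 0.0, -0.001]
ft_force: [1.9, 0.2, -0.1]
grip_width: 0.0343
grasp_force: 0.0
```

Run:
```python
from plan import *
ob=bot.get_obs();print(ob["eef_pos"],ob["tool_rot"])
c=get_calibration("wrist"); im,d=camera("wrist")
c2,im2,d2=snap("scene","s8")
cv2.imwrite("pics/v8.png",np.hstack([im,cv2.resize(im2[200:400,170:430],(160*1,123))[:,:].copy() if 0 else np.vstack([cv2.resize(im2[210:390,230:400],(160,170)),np.zeros((310,160,3),np.uint8)])])[:,:,::-1]); cv2.imwrite("pics/w8.png",im[:,:,::-1]); np.save("pics/w8.npy",d)
P=pts(c2,d2); g=hsv(im2).astype(int)
m=(g[...,0]>15)&(g[...,0]<32)&(g[...,1]>150)&(P[...,2]>.07)&(P[...,0]>.6)&(P[...,0]<.8)&(abs(P[...,1]+.22)<.06)
q=P[m]; print(len(q)); f=np.polyfit(q[:,2],q[:,0],1); print("lid angle",90+np.degrees(np.arctan(f[0])),np.polyval(f,[.04,.195]))
P=pts(c,d); m=(abs(P[...,0]-.6)<.06)&(abs(P[...,1]+.223)<.043)&(P[...,2]>.012)&(P[...,2]<.036); g=hsv(im); print("inside hsv",np.median(g[m],0))
```

```text
[ 0.55674193 -0.22892506  0.18420953] [-3.48828390e-02  9.99391258e-01  7.58607608e-05 -5.43584871e-04]
777
lid angle 108.21062453591708 [0.68827251 0.73926577]
inside hsv [ 22. 181. 173.]
```

View pics/v8.png

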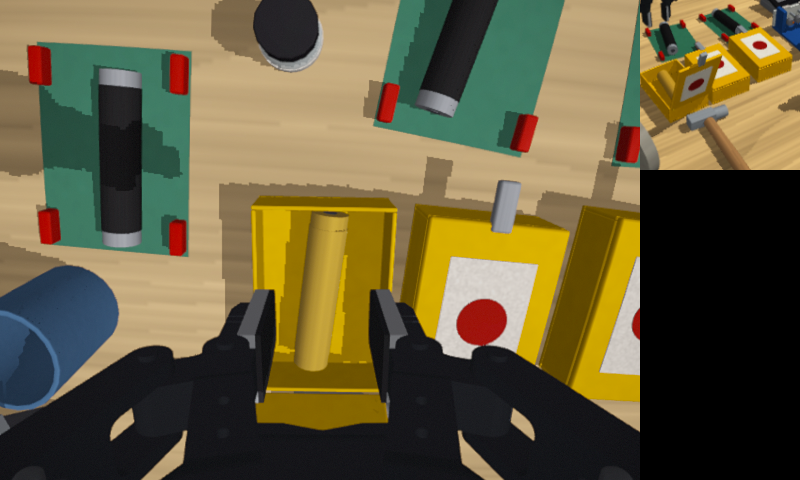

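Brass is in tin 3, from (331,222) to (312,364). The third black roller's steel ends are at (120,78) and (122,240).

Run:
```python
from plan import *
c=get_calibration("wrist")
a=onz(c,[(331,222),(312,364)],.024); print(a, np.linalg.norm(a[1]-a[0]))
print("b3",onz(c,[(121,74),(122,242)],.018))
mid=a.mean(0); yw=np.degrees(np.arctan2(a[1,1]-a[0,1],a[1,0]-a[0,0])); print(mid,yw)
plan([(mid[0],mid[1],.10,yw,0,.55,4),(mid[0],mid[1],.030,yw,0,.55,4),(mid[0],mid[1],.023,yw,0,.55,2),(mid[0],mid[1],.023,yw,0,0,6)])
```

```text
[[ 0.55515754 -0.221722    0.024     ]
 [ 0.66683018 -0.22774586  0.024     ]] 0.111834985761092
b3 [[ 0.46619067 -0.36673447  0.018     ]
 [ 0.58155911 -0.3709962   0.018     ]]
[ 0.61099386 -0.22473393  0.024     ] -3.0876625538400035
[[[-0.068,-0.001,0.102],[0,0,0.01],0.55],[[-0.068,0.001,0.101],[0,0,0.01],0.55],[[-0.068,0.004,0.102],[0.001,-0.001,0.01],0.55],[[-0.068,0.006,0.102],[0,0,0.01],0.55],[[0,0,0.088],[0,0,0],0.55],[[0,0,0.087],[0,0,0],0.55],[[0,0,0.088],[0,0,0],0.55],[[0,0,0.087],[0,0,0],0.55]]
[[[0,0,0.018],[0,0,0],0.55],[[0,0,0.017],[0,0,0],0.55],[[0,0,0],[0,0,0],0],[[0,0,0],[0,0,0],0],[[0,0,0],[0,0,0],0],[[0,0,0],[0,0,0],0],[[0,0,0],[0,0,0],0],[[0,0,0],[0,0,0],0]]
```

Emit:
apply_moves(
  steps=[
    [[-0.068, 0, 0.102], [0, 0, 0.01], 0.55],
    [[-0.068, 0.001, 0.101], [0, 0, 0.01], 0.55],
    [[-0.068, 0.004, 0.102], [0, 0, 0.01], 0.55],
    [[-0.068, 0.006, 0.102], [0, 0, 0.01], 0.55],
    [[0, 0, 0.088], [0, 0, 0], 0.55],
    [[0, 0, 0.087], [0, 0, 0], 0.55],
    [[0, 0, 0.088], [0, 0, 0], 0.55],
    [[0, 0, 0.087], [0, 0, 0], 0.55],
  ],
)

```text
clock: 23.32
eef_pos: [0.612, -0.225, 0.0318]
tool_rot: [0.028, 1.0, 0.001, 0.002]
ft_force: [-0.6, -0.2, 0.3]
grip_width: 0.0466
grasp_force: 0.0
```

Emit:
apply_moves(
  steps=[
    [[0, 0, 0.018], [0, 0, 0], 0.55],
    [[0, 0, 0.017], [0, 0, 0], 0.55],
    [[0, 0, 0], [0, 0, 0], 0],
    [[0, 0, 0], [0, 0, 0], 0],
    [[0, 0, 0], [0, 0, 0], 0],
    [[0, 0, 0], [0, 0, 0], 0],
    [[0, 0, 0], [0, 0, 0], 0],
    [[0, 0, 0], [0, 0, 0], 0],
  ],
)

```text
clock: 23.98
eef_pos: [0.6119, -0.2252, 0.0264]
tool_rot: [0.028, 1.0, 0.0, 0.001]
ft_force: [0.1, -0.1, 4.6]
grip_width: 0.0257
grasp_force: 59.8
```

Run:
```python
from plan import *
ob=bot.get_obs();p=ob["eef_pos"];print(p,ob["grip_width"],ob["grasp_force"])
L=(.5894,.3404)
# roller axis height when gripped: .017 -> tcp offset dz
dz=p[2]-.017; print(dz)
plan([(p[0],p[1],.14,-3,0,0,4),(.50,-.10,.15,-3,0,0,6),(.50,.20,.15,-2.3,0,0,10),(L[0],L[1],.15,-2.3,0,0,6),(L[0],L[1],.15,-2.3,0,0,6)])
```

```text
[ 0.611891   -0.22522114  0.02642441] 0.025679347117297913 59.75923418998718
0.009424408045525787
[[[0,0,-0.142],[0,0,0],0],[[-0.001,0,-0.142],[0,0,-0.001],0],[[0,0,-0.142],[0,0.001,0],0],[[0,0,-0.142],[0,0,0],0],[[0.099,0.099,-0.008],[0,0,0],0],[[0.098,0.1,-0.008],[0,0,0],0],[[0.099,0.099,-0.009],[0,0,0],0],[[0.099,0.099,-0.008],[0,0,0],0]]
[[[0.098,0.1,-0.008],[0,0,0],0],[[0.099,0.099,-0.008],[0,0,0],0],[[0.008,0.15,0],[0,0,0],0],[[0.008,0.15,0],[0,0,-0.001],0],[[0.007,0.149,0],[0,0,0],0],[[0.008,0.15,0],[0,0,-0.001],0],[[0.007,0.15,0],[0,0,0],0],[[0.007,0.15,0.001],[0,0,0],0]]
[[[0.007,0.15,0],[0,0,-0.001],0],[[0.006,0.15,0],[0,0,0],0],[[0.007,0.149,0],[0,0,-0.001],0],[[0.006,0.15,0],[0,0,0],0],[[-0.07,0.12,0],[0,0,0],0],[[-0.069,0.12,0],[0,0,0],0],[[-0.07,0.12,0],[0,0,0],0],[[-0.07,0.12,0],[0,0,0],0]]
[[[-0.07,0.12,0],[0,0,0],0],[[-0.069,0.12,0],[0,0,0],0],[[0,0,0],[0,0,0],0],[[0,0,0],[0,0,0],0],[[0,0,0],[0,0,0],0],[[0,0,0],[0,0,0],0],[[0,0,0],[0,0,0],0],[[0,0,0],[0,0,0],0]]
```

Emit:
apply_moves(
  steps=[
    [[0, 0, -0.142], [0, 0, 0], 0],
    [[0, 0, -0.142], [0, 0, 0], 0],
    [[0, 0, -0.142], [0, 0, 0], 0],
    [[0, 0, -0.142], [0, 0, 0], 0],
    [[0.099, 0.099, -0.008], [0, 0, 0], 0],
    [[0.099, 0.099, -0.008], [0, 0, 0], 0],
    [[0.099, 0.099, -0.008], [0, 0, 0], 0],
    [[0.099, 0.099, -0.008], [0, 0, 0], 0],
  ],
)

```text
clock: 24.65
eef_pos: [0.5347, -0.1404, 0.1443]
tool_rot: [0.028, 1.0, 0.001, -0.001]
ft_force: [0.6, 0.1, -4.1]
grip_width: 0.0258
grasp_force: 59.7
```

Emit:
apply_moves(
  steps=[
    [[0.099, 0.099, -0.008], [0, 0, 0], 0],
    [[0.099, 0.099, -0.008], [0, 0, 0], 0],
    [[0.007, 0.15, 0], [0, 0, 0], 0],
    [[0.007, 0.15, 0], [0, 0, -0.001], 0],
    [[0.007, 0.15, 0], [0, 0, 0], 0],
    [[0.007, 0.15, 0], [0, 0, -0.001], 0],
    [[0.007, 0.15, 0], [0, 0, 0], 0],
    [[0.007, 0.15, 0], [0, 0, 0], 0],
  ],
)

```text
clock: 25.32
eef_pos: [0.4992, 0.0819, 0.148]
tool_rot: [0.025, 1.0, 0.001, -0.001]
ft_force: [0.4, -0.1, -3.5]
grip_width: 0.0258
grasp_force: 59.7
```

Emit:
apply_moves(
  steps=[
    [[0.007, 0.15, 0], [0, 0, -0.001], 0],
    [[0.007, 0.15, 0], [0, 0, 0], 0],
    [[0.007, 0.15, 0], [0, 0, -0.001], 0],
    [[0.007, 0.15, 0], [0, 0, 0], 0],
    [[-0.07, 0.12, 0], [0, 0, 0], 0],
    [[-0.07, 0.12, 0], [0, 0, 0], 0],
    [[-0.07, 0.12, 0], [0, 0, 0], 0],
    [[-0.07, 0.12, 0], [0, 0, 0], 0],
  ],
)

```text
clock: 25.98
eef_pos: [0.5599, 0.2953, 0.1479]
tool_rot: [0.021, 1.0, 0.0, -0.001]
ft_force: [0.7, -1.0, -3.1]
grip_width: 0.0257
grasp_force: 59.8
```

Emit:
apply_moves(
  steps=[
    [[-0.07, 0.12, 0], [0, 0, 0], 0],
    [[-0.07, 0.12, 0], [0, 0, 0], 0],
    [[0, 0, 0], [0, 0, 0], 0],
    [[0, 0, 0], [0, 0, 0], 0],
    [[0, 0, 0], [0, 0, 0], 0],
    [[0, 0, 0], [0, 0, 0], 0],
    [[0, 0, 0], [0, 0, 0], 0],
    [[0, 0, 0], [0, 0, 0], 0],
  ],
)

```text
clock: 26.65
eef_pos: [0.5902, 0.3399, 0.1496]
tool_rot: [0.022, 1.0, 0.001, 0.0]
ft_force: [0.7, -0.4, -2.8]
grip_width: 0.0257
grasp_force: 59.8
```

Run:
```python
from plan import *
ob=bot.get_obs();p=ob["eef_pos"];print(p,ob["grip_width"])
c,im,d=snap("wrist","w9"); g=hsv(im).astype(int); P=pts(c,d)
m=(g[...,0]>18)&(g[...,0]<32)&(g[...,1]>140)&(g[...,2]>90); m=cv2.morphologyEx(m.astype(np.uint8),cv2.MORPH_OPEN,np.ones((3,3)))
for r in rect(m,c,.059,30): print("yel",r)
m=(g[...,0]>105)&(g[...,0]<120)&(g[...,1]>150)&(abs(P[...,2]-.070)<.01);m=cv2.morphologyEx(m.astype(np.uint8),cv2.MORPH_OPEN,np.ones((3,3)))
for r in rect(m,c,.070,30): print("stop",r)
m=(g[...,1]<70)&(g[...,2]>110)&(abs(P[...,2]-.058)<.008);m=cv2.morphologyEx(m.astype(np.uint8),cv2.MORPH_OPEN,np.ones((3,3)))
for r in rect(m,c,.058,200): print("rail",r)
```

```text
[0.59015052 0.33990389 0.14957667] 0.02574628212105788
yel (array([322., 281.]), array([0.6185, 0.3385, 0.1722, 0.0447]), -2.4)
yel (array([320., 107.]), array([0.5154, 0.3423, 0.0217, 0.01  ]), 87.5)
stop (array([  1., 362.]), array([0.6456, 0.1513, 0.0112, 0.0019]), -16.6)
stop (array([383., 145.]), array([0.5376, 0.3714, 0.0326, 0.0123]), -2.5)
rail (array([ 57., 373.]), array([0.6618, 0.1742, 0.0757, 0.0116]), 88.0)
rail (array([372., 107.]), array([0.5166, 0.3682, 0.0293, 0.0077]), 87.7)
rail (array([147., 109.]), array([0.5118, 0.2534, 0.1551, 0.0102]), 87.4)
```

View pics/w9.png

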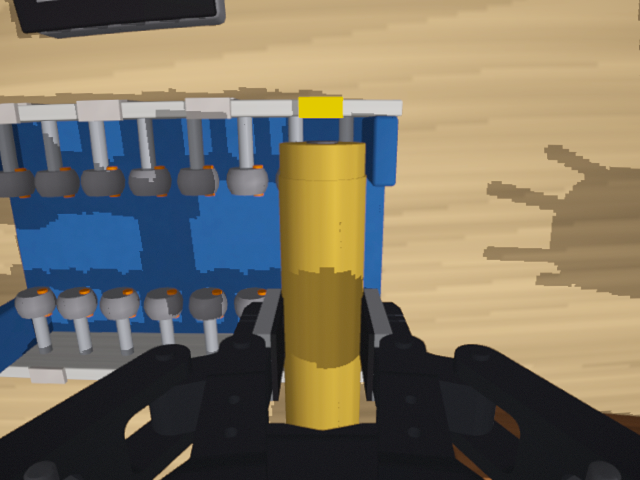

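The view shows the brass held over the bed, lined up with the yellow marker at (321,107). The wheels and rails are clear, so I'll lower it.

Emit:
apply_moves(
  steps=[
    [[-0.005, -0.003, 0.09], [0, 0, 0], 0],
    [[0, 0, 0.09], [0, 0, 0], 0],
    [[0, 0, 0.08], [0, 0, 0], 0],
    [[0, 0, 0.06], [0, 0, 0], 0],
    [[0, 0, 0.04], [0, 0, 0], 0],
    [[0, 0, 0.02], [0, 0, 0], 0],
    [[0, 0, 0.015], [0, 0, 0], 0],
    [[0, 0, 0], [0, 0, 0], 0],
  ],
)

```text
clock: 27.37
eef_pos: [0.5914, 0.3403, 0.0701]
tool_rot: [0.022, 1.0, 0.001, 0.0]
ft_force: [0.7, -0.4, -3.7]
grip_width: 0.0257
grasp_force: 60.0
```

Emit:
apply_moves(
  steps=[
    [[0, 0, 0.01], [0, 0, 0], 0],
    [[0, 0, 0], [0, 0, 0], 0],
    [[0, 0, 0], [0, 0, 0], 0],
    [[0, 0, 0], [0, 0, 0], 0],
    [[0, 0, 0], [0, 0, 0], 0],
    [[0, 0, 0], [0, 0, 0], 0],
    [[0, 0, 0], [0, 0, 0], 0],
    [[0, 0, 0], [0, 0, 0], 0],
  ],
)

```text
clock: 28.03
eef_pos: [0.5913, 0.3403, 0.0681]
tool_rot: [0.022, 1.0, 0.001, 0.0]
ft_force: [-0.2, -1.3, -3.3]
grip_width: 0.0255
grasp_force: 59.9
```

Emit:
apply_moves(
  steps=[
    [[0, -0.003, 0.005], [0, 0, 0], 0],
    [[0, 0, 0.005], [0, 0, 0], 0],
    [[0, 0, 0], [0, 0, 0], 0],
    [[0, 0, 0], [0, 0, 0], 0],
    [[0, 0, 0], [0, 0, 0], 0],
    [[0, 0, 0], [0, 0, 0], 0],
    [[0, 0, 0], [0, 0, 0], 0],
    [[0, 0, 0], [0, 0, 0], 0],
  ],
)

```text
clock: 28.7
eef_pos: [0.5914, 0.3395, 0.0671]
tool_rot: [0.022, 1.0, 0.001, 0.0]
ft_force: [-2.8, -3.2, 5.8]
grip_width: 0.0259
grasp_force: 60.8
```

Contact now (+9 N). Releasing gently and rising.

Emit:
apply_moves(
  steps=[
    [[0, 0, 0], [0, 0, 0], 0.4],
    [[0, 0, 0], [0, 0, 0], 0.4],
    [[0, 0, 0], [0, 0, 0], 0.4],
    [[0, 0, 0], [0, 0, 0], 0.4],
    [[0, 0, 0], [0, 0, 0], 0.4],
    [[0, 0, -0.04], [0, 0, 0], 0.4],
    [[0, 0, -0.1], [0, 0, 0], 0.4],
    [[0, 0, -0.15], [0, 0, 0], 0.4],
  ],
)

```text
clock: 29.37
eef_pos: [0.5892, 0.3385, 0.1214]
tool_rot: [0.022, 1.0, -0.001, -0.003]
ft_force: [-0.4, 0.2, -0.1]
grip_width: 0.0341
grasp_force: 0.0
```

Emit:
apply_moves(
  steps=[
    [[0.15, -0.02, -0.1], [0, 0, 0], 0.4],
    [[0.15, -0.02, 0], [0, 0, 0], 0.4],
    [[0.15, -0.02, 0], [0, 0, 0], 0.4],
    [[0, -0.15, 0], [0, 0, 0], 0.4],
    [[0, -0.15, 0], [0, 0, 0], 0.4],
    [[0, -0.15, 0], [0, 0, 0], 0.4],
    [[0, 0, 0], [0, 0, 0], 0.4],
    [[0, 0, 0], [0, 0, 0], 0.4],
  ],
)

```text
clock: 30.03
eef_pos: [0.4972, 0.2405, 0.1449]
tool_rot: [0.023, 1.0, 0.001, 0.0]
ft_force: [0.5, 0.0, 0.4]
grip_width: 0.0342
grasp_force: 0.0
```

```bash
cat > chk.py <<'E'
from plan import *
def bedview(tag):
    ob=bot.get_obs();print(ob["eef_pos"])
    c,im,d=snap("top",tag); g=hsv(im).astype(int); P=pts(c,d)
    z=P[...,2]; b=(P[...,0]>.5)&(P[...,0]<.68)&(P[...,1]>.12)&(P[...,1]<.39)
    m=b&(g[...,0]>18)&(g[...,0]<32)&(g[...,1]>140)&(g[...,2]>90)
    m=cv2.morphologyEx(m.astype(np.uint8),cv2.MORPH_OPEN,np.ones((2,2)))
    for r in rect(m,c,.066,8): print("brass/yel",r)
    m=(g[...,2]<45)&(P[...,0]>.33)&(P[...,0]<.68)&(P[...,1]>-.5)&(P[...,1]<.4)
    m=cv2.morphologyEx(m.astype(np.uint8),cv2.MORPH_OPEN,np.ones((3,3)))
    for r in rect(m,c,.02,100): print("dark z.02",r)
    mb=m&b.astype(np.uint8)
    for r in rect(mb,c,.064,80): print("dark on bed z.064",r)
    return c,im,P
E
python3 - <<'E'
from chk import *
c,im,P=bedview("t10")
cv2.imwrite("pics/v10.png",cv2.resize(im[130:310,130:480],(800,411),interpolation=cv2.INTER_CUBIC)[:,:,::-1])
E
```

```text
[0.4971551 0.2405096 0.1448561]
dark z.02 (array([221., 256.]), array([0.4321, 0.1862, 0.0789, 0.0324]), 26.5)
dark z.02 (array([395., 242.]), array([ 0.4364, -0.2618,  0.0371,  0.0337]), -5.8)
dark z.02 (array([351., 253.]), array([ 0.4163, -0.143 ,  0.0997,  0.0296]), -15.0)
dark z.02 (array([282., 253.]), array([0.4326, 0.0327, 0.1   , 0.0296]), 4.3)
dark z.02 (array([199., 215.]), array([0.5454, 0.2488, 0.083 , 0.0523]), 61.1)
dark z.02 (array([434., 207.]), array([ 0.5232, -0.3726,  0.0995,  0.0295]), -1.7)
```

View pics/v10.png

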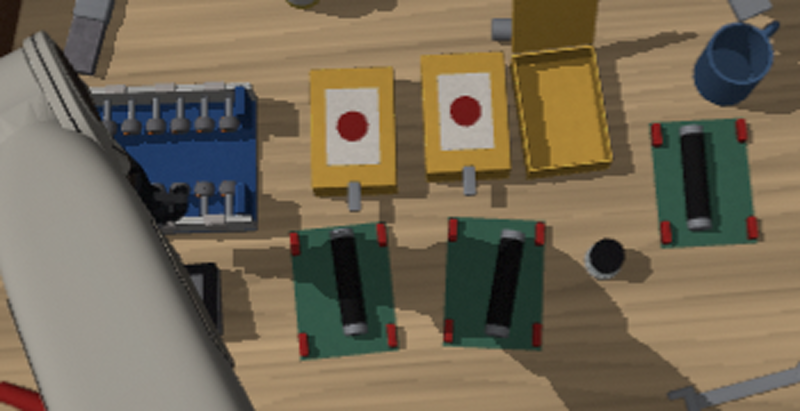

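Tins 1 and 2 are shut, and tin 3 is open and empty at (560,110). The arm hides lane 0, so I'll check that after shutting tin 3.

Run:
```python
from plan import *
t=(.5268,-.2298,3.9)
e=lid(t,107,42,.4,3,up=-.002)
a=np.array(e[:3])-.08*rot(3.9,42)[:,2]; print(e[:3],a)
plan([(.48,.05,.25,0,10,.4,7),(.58,-.18,.28,3.9,30,.4,7),(*a,3.9,42,.4,4),(*a,3.9,42,.4,6)])
```

```text
(np.float64(0.7317897795921012), np.float64(-0.21582519881476525), np.float64(0.18552223558222028)) [ 0.67838329 -0.21946609  0.24497382]
[[[0.006,-0.137,-0.076],[0,-0.008,-0.002],0.4],[[0.005,-0.137,-0.075],[0,-0.008,-0.002],0.4],[[0.005,-0.137,-0.076],[0,-0.008,-0.002],0.4],[[0.003,-0.137,-0.076],[0,-0.007,-0.002],0.4],[[0.002,-0.137,-0.076],[0,-0.008,-0.002],0.4],[[0.001,-0.137,-0.076],[0,-0.008,-0.002],0.4],[[0,-0.137,-0.076],[0,-0.008,-0.002],0.4],[[-0.074,-0.164,-0.009],[-0.001,-0.016,-0.003],0.4]]
[[[-0.073,-0.165,-0.005],[-0.001,-0.016,-0.003],0.4],[[-0.072,-0.166,-0.002],[-0.001,-0.016,-0.003],0.4],[[-0.07,-0.166,0.001],[-0.001,-0.016,-0.003],0.4],[[-0.068,-0.167,0.003],[-0.002,-0.015,-0.003],0.4],[[-0.066,-0.167,0.006],[-0.001,-0.016,-0.003],0.4],[[-0.065,-0.168,0.009],[-0.001,-0.016,-0.003],0.4],[[-0.081,-0.058,0.098],[0,-0.017,0],0.4],[[-0.077,-0.058,0.101],[0,-0.016,0],0.4]]
[[[-0.071,-0.058,0.106],[0,-0.017,0],0.4],[[-0.065,-0.057,0.109],[0,-0.017,0],0.4],[[0,0,0],[0,0,0],0.4],[[0,0,0],[0,0,0],0.4],[[0,0,0],[0,0,0],0.4],[[0,0,0],[0,0,0],0.4],[[0,0,0],[0,0,0],0.4],[[0,0,0],[0,0,0],0.4]]
```

Emit:
apply_moves(
  steps=[
    [[0.006, -0.137, -0.076], [0, -0.008, -0.002], 0.4],
    [[0.005, -0.137, -0.075], [0, -0.008, -0.002], 0.4],
    [[0.005, -0.137, -0.076], [0, -0.008, -0.002], 0.4],
    [[0.003, -0.137, -0.076], [0, -0.007, -0.002], 0.4],
    [[0.002, -0.137, -0.076], [0, -0.008, -0.002], 0.4],
    [[0.001, -0.137, -0.076], [0, -0.008, -0.002], 0.4],
    [[0, -0.137, -0.076], [0, -0.008, -0.002], 0.4],
    [[-0.074, -0.164, -0.009], [-0.001, -0.016, -0.003], 0.4],
  ],
)

```text
clock: 30.75
eef_pos: [0.4949, 0.018, 0.2571]
tool_rot: [-0.007, 0.993, 0.001, 0.114]
ft_force: [1.2, -0.1, -0.6]
grip_width: 0.0343
grasp_force: 0.0
```

Emit:
apply_moves(
  steps=[
    [[-0.073, -0.165, -0.005], [-0.001, -0.016, -0.003], 0.4],
    [[-0.072, -0.166, -0.002], [-0.001, -0.016, -0.003], 0.4],
    [[-0.07, -0.166, 0.001], [-0.001, -0.016, -0.003], 0.4],
    [[-0.068, -0.167, 0.003], [-0.002, -0.015, -0.003], 0.4],
    [[-0.066, -0.167, 0.006], [-0.001, -0.016, -0.003], 0.4],
    [[-0.065, -0.168, 0.009], [-0.001, -0.016, -0.003], 0.4],
    [[-0.081, -0.058, 0.098], [0, -0.017, 0], 0.4],
    [[-0.077, -0.058, 0.101], [0, -0.016, 0], 0.4],
  ],
)

```text
clock: 31.42
eef_pos: [0.6315, -0.2015, 0.2642]
tool_rot: [-0.033, 0.95, 0.009, 0.31]
ft_force: [-0.6, 0.1, -0.6]
grip_width: 0.034
grasp_force: 0.0
```

Emit:
apply_moves(
  steps=[
    [[-0.071, -0.058, 0.106], [0, -0.017, 0], 0.4],
    [[-0.065, -0.057, 0.109], [0, -0.017, 0], 0.4],
    [[0, 0, 0], [0, 0, 0], 0.4],
    [[0, 0, 0], [0, 0, 0], 0.4],
    [[0, 0, 0], [0, 0, 0], 0.4],
    [[0, 0, 0], [0, 0, 0], 0.4],
    [[0, 0, 0], [0, 0, 0], 0.4],
    [[0, 0, 0], [0, 0, 0], 0.4],
  ],
)

```text
clock: 32.08
eef_pos: [0.6788, -0.2186, 0.2459]
tool_rot: [-0.034, 0.933, 0.012, 0.358]
ft_force: [0.1, 0.7, -0.2]
grip_width: 0.0339
grasp_force: 0.0
```

Run:
```python
from chk import *
c,im,P=bedview("t11")
t=(.5268,-.2298,3.9)
e=lid(t,107,42,.4,4,up=-.002)
plan([e,(*e[:5],0,4)]+[lid(t,107-6.6*k,42-2.6*k,0,1,up=-.002) for k in range(1,17)])
```

```text
[ 0.67881664 -0.21864896  0.24587985]
brass/yel (array([158., 229.]), array([0.5069, 0.3375, 0.0182, 0.0103]), 85.7)
brass/yel (array([158., 208.]), array([0.5592, 0.3386, 0.0679, 0.0163]), -3.2)
brass/yel (array([159., 185.]), array([0.6246, 0.3366, 0.0377, 0.0154]), -1.1)
brass/yel (array([160., 170.]), array([0.6606, 0.3321, 0.0186, 0.0081]), 85.6)
dark z.02 (array([203., 261.]), array([0.4242, 0.2367, 0.1162, 0.0768]), -89.8)
dark z.02 (array([350., 244.]), array([ 0.4414, -0.1425,  0.0574,  0.0211]), -29.7)
dark z.02 (array([282., 252.]), array([0.4313, 0.032 , 0.0974, 0.028 ]), 4.9)
dark z.02 (array([436., 213.]), array([ 0.5081, -0.3721,  0.0693,  0.0292]), -1.8)
dark z.02 (array([418., 156.]), array([ 0.6651, -0.348 ,  0.0643,  0.0227]), 60.4)
dark z.02 (array([386., 133.]), array([ 0.7399, -0.2672,  0.1548,  0.092 ]), -66.1)
[[[0.001,-0.001,0.1],[0,0,0],0.4],[[0.001,-0.001,0.101],[0,0,0.001],0.4],[[0.001,-0.001,0.1],[0,0,0],0.4],[[0.001,-0.001,0.1],[0,0,0],0.4],[[0,0,0],[0,0,0],0],[[0,0,0],[0,0,0],0],[[0,0,0],[0,0,0],0],[[0,0,0],[0,0,0],0]]
[[[0.049,0,-0.075],[0,0.015,0],0],[[0.06,0.001,-0.066],[0,0.014,0],0],[[0.07,0,-0.056],[0,0.014,0],0],[[0.078,0,-0.044],[0,0.015,0],0],[[0.084,0,-0.031],[0,0.014,0],0],[[0.088,0,-0.018],[0,0.015,0],0],[[0.09,0,-0.003],[0,0.014,0],0],[[0.089,0,0.012],[0,0.015,0],0]]
[[[0.086,0,0.025],[0,0.014,0],0],[[0.08,0,0.038],[0,0.015,0],0],[[0.074,0,0.051],[0,0.014,0],0],[[0.065,0,0.062],[0,0.014,0],0],[[0.054,0,0.072],[0,0.015,0],0],[[0.041,0,0.079],[0,0.014,0],0],[[0.029,0,0.084],[0,0.015,0],0],[[0.015,0,0.089],[0,0.014,0],0]]
```

Brass lies in line with the yellow markers, within 3 mm. Shutting tin 3.

Emit:
apply_moves(
  steps=[
    [[0, 0, 0.1], [0, 0, 0], 0.4],
    [[0, 0, 0.1], [0, 0, 0], 0.4],
    [[0, 0, 0.1], [0, 0, 0], 0.4],
    [[0, 0, 0.1], [0, 0, 0], 0.4],
    [[0, 0, 0], [0, 0, 0], 0],
    [[0, 0, 0], [0, 0, 0], 0],
    [[0, 0, 0], [0, 0, 0], 0],
    [[0, 0, 0], [0, 0, 0], 0],
  ],
)

```text
clock: 32.8
eef_pos: [0.7315, -0.2187, 0.1859]
tool_rot: [-0.031, 0.933, 0.009, 0.358]
ft_force: [2.5, -6.7, -1.9]
grip_width: 0.0125
grasp_force: 60.1
```

Emit:
apply_moves(
  steps=[
    [[0, 0, 0], [0, 0, 0], 0],
    [[0, 0, 0], [0, 0, 0], 0],
    [[0, 0, 0], [0, 0, 0], 0],
    [[0, 0, 0], [0, 0, 0], 0],
    [[0, 0, 0], [0, 0, 0], 0],
    [[0, 0, 0], [0, 0, 0], 0],
    [[0, 0, 0], [0, 0, 0], 0],
    [[0, 0, 0], [0, 0, 0], 0],
  ],
)

```text
clock: 33.47
eef_pos: [0.7313, -0.2187, 0.1859]
tool_rot: [-0.031, 0.933, 0.009, 0.358]
ft_force: [2.5, -6.0, -2.5]
grip_width: 0.0125
grasp_force: 60.2
```

Emit:
apply_moves(
  steps=[
    [[0.049, 0, -0.075], [0, 0.015, 0], 0],
    [[0.06, 0, -0.066], [0, 0.014, 0], 0],
    [[0.07, 0, -0.056], [0, 0.014, 0], 0],
    [[0.078, 0, -0.044], [0, 0.015, 0], 0],
    [[0.084, 0, -0.031], [0, 0.014, 0], 0],
    [[0.088, 0, -0.018], [0, 0.015, 0], 0],
    [[0.09, 0, -0.003], [0, 0.014, 0], 0],
    [[0.089, 0, 0.012], [0, 0.015, 0], 0],
  ],
)

```text
clock: 34.13
eef_pos: [0.5973, -0.2258, 0.1701]
tool_rot: [-0.035, 0.982, 0.005, 0.187]
ft_force: [9.4, 1.1, -5.2]
grip_width: 0.0106
grasp_force: 62.1
```

Emit:
apply_moves(
  steps=[
    [[0.086, 0, 0.025], [0, 0.014, 0], 0],
    [[0.08, 0, 0.038], [0, 0.015, 0], 0],
    [[0.074, 0, 0.051], [0, 0.014, 0], 0],
    [[0.065, 0, 0.062], [0, 0.014, 0], 0],
    [[0.054, 0, 0.072], [0, 0.015, 0], 0],
    [[0.041, 0, 0.079], [0, 0.014, 0], 0],
    [[0.029, 0, 0.084], [0, 0.015, 0], 0],
    [[0.015, 0, 0.06], [0, 0.014, 0], 0],
  ],
)

```text
clock: 34.8
eef_pos: [0.5173, -0.2305, 0.0509]
tool_rot: [-0.034, 0.999, -0.001, -0.006]
ft_force: [-34.8, 5.7, 84.6]
grip_width: 0.0091
grasp_force: 136.5
```

Emit:
apply_moves(
  steps=[
    [[0, 0, 0], [0, 0, 0], 0.45],
    [[0, 0, 0], [0, 0, 0], 0.45],
    [[0, 0, 0], [0, 0, 0], 0.45],
    [[0, 0, 0], [0, 0, 0], 0.45],
    [[0, 0, -0.05], [0, 0, 0], 0.45],
    [[0, 0, -0.1], [0, 0, 0], 0.45],
    [[0, 0, -0.1], [0, 0, 0], 0.45],
    [[0, 0, 0], [0, 0, 0], 0.45],
  ],
)

```text
clock: 35.47
eef_pos: [0.5292, -0.2311, 0.1062]
tool_rot: [-0.035, 0.999, -0.002, 0.007]
ft_force: [0.9, -0.5, 1.1]
grip_width: 0.0387
grasp_force: 0.0
```

Run:
```python
from plan import *
p=bot.get_obs()["eef_pos"];print(p)
# black 3: ends (.466,-.3667),(.5816,-.371): mid (.524,-.369) yaw -2
m=(.5235,-.3705)
plan([(.48,-.30,.13,0,0,.6,6),(m[0],m[1],.12,-2,0,.6,4),(m[0],m[1],.024,-2,0,.6,4),(m[0],m[1],.024,-2,0,.6,2)])
```

```text
[ 0.52920645 -0.23112822  0.10621472]
[[[0.045,-0.054,-0.02],[0,0.001,0.004],0.6],[[0.044,-0.055,-0.02],[0,0,0.004],0.6],[[0.043,-0.056,-0.02],[-0.001,0.001,0.003],0.6],[[0.043,-0.056,-0.02],[0,0.001,0.004],0.6],[[0.042,-0.056,-0.02],[0,0.001,0.004],0.6],[[0.042,-0.057,-0.02],[0,0,0.004],0.6],[[-0.055,-0.088,0.013],[0,0,0.003],0.6],[[-0.055,-0.088,0.012],[0,0,0.002],0.6]]
[[[-0.056,-0.087,0.013],[0,0,0.003],0.6],[[-0.057,-0.087,0.013],[0,0.001,0.003],0.6],[[0,0,0.12],[0,0,0],0.6],[[0,0.001,0.12],[0,0,0],0.6],[[0,0,0.12],[0,0,0],0.6],[[0,0,0.12],[0,0,0],0.6],[[0,0,0],[0,0,0],0.6],[[0,0,0],[0,0,0],0.6]]
```

Emit:
apply_moves(
  steps=[
    [[0.045, -0.054, -0.02], [0, 0, 0.004], 0.6],
    [[0.044, -0.055, -0.02], [0, 0, 0.004], 0.6],
    [[0.043, -0.056, -0.02], [0, 0.001, 0.003], 0.6],
    [[0.043, -0.056, -0.02], [0, 0.001, 0.004], 0.6],
    [[0.042, -0.056, -0.02], [0, 0.001, 0.004], 0.6],
    [[0.042, -0.057, -0.02], [0, 0, 0.004], 0.6],
    [[-0.055, -0.088, 0.013], [0, 0, 0.003], 0.6],
    [[-0.055, -0.088, 0.012], [0, 0, 0.002], 0.6],
  ],
)

```text
clock: 36.13
eef_pos: [0.4976, -0.336, 0.1206]
tool_rot: [0.01, 1.0, -0.001, -0.002]
ft_force: [-0.5, -0.1, 0.2]
grip_width: 0.0513
grasp_force: 0.0
```

Emit:
apply_moves(
  steps=[
    [[-0.056, -0.087, 0.013], [0, 0, 0.003], 0.6],
    [[-0.057, -0.087, 0.013], [0, 0.001, 0.003], 0.6],
    [[0, 0, 0.12], [0, 0, 0], 0.6],
    [[0, 0, 0.12], [0, 0, 0], 0.6],
    [[0, 0, 0.12], [0, 0, 0], 0.6],
    [[0, 0, 0.12], [0, 0, 0], 0.6],
    [[0, 0, 0], [0, 0, 0], 0.6],
    [[0, 0, 0], [0, 0, 0], 0.6],
  ],
)

```text
clock: 36.8
eef_pos: [0.5188, -0.3702, 0.0177]
tool_rot: [0.019, 1.0, 0.0, -0.004]
ft_force: [0.4, -0.2, 0.9]
grip_width: 0.0514
grasp_force: 0.0
```

Emit:
apply_moves(
  steps=[
    [[0, 0, 0], [0, 0, 0], 0],
    [[0, 0, 0], [0, 0, 0], 0],
    [[0, 0, 0], [0, 0, 0], 0],
    [[0, 0, 0], [0, 0, 0], 0],
    [[0, 0, 0], [0, 0, 0], 0],
    [[0, 0, 0], [0, 0, 0], 0],
    [[0, 0, 0], [0, 0, 0], 0],
    [[0, 0, 0], [0, 0, 0], 0],
  ],
)

```text
clock: 37.47
eef_pos: [0.5203, -0.3704, 0.0198]
tool_rot: [0.018, 1.0, -0.001, -0.003]
ft_force: [-3.3, -2.5, 5.6]
grip_width: 0.0258
grasp_force: 59.6
```

Run:
```python
from plan import *
ob=bot.get_obs();p=ob["eef_pos"];print(p,ob["grip_width"])
c,im,d=snap("wrist","w12"); P=pts(c,d); g=hsv(im).astype(int)
m=(g[...,2]<70)&(abs(P[...,2]-.025)<.012)
print([ (r[0],r[1],r[2]) for r in rect(cv2.morphologyEx(m.astype(np.uint8),cv2.MORPH_OPEN,np.ones((5,5))),c,.02,1000)])
L=(.588,.1724)
plan([(p[0],p[1],.15,-2,0,0,4),(.52,-.15,.16,-2,0,0,6),(.53,.05,.16,-2.3,0,0,6),(L[0],L[1],.15,-2.3,0,0,4),(L[0],L[1],.15,-2.3,0,0,4)])
```

```text
[ 0.52034045 -0.3703522   0.01976361] 0.02582257653772118
[(array([321., 310.]), array([ 0.5162, -0.3704,  0.0834,  0.0321]), -2.8)]
[[[0.001,0,-0.163],[0,0,0],0],[[0.001,-0.001,-0.163],[0,-0.001,0],0],[[0,0,-0.162],[-0.001,0,0],0],[[0,0,-0.163],[0,-0.001,-0.001],0],[[0.006,0.183,-0.008],[0,0,0],0],[[0.007,0.184,-0.009],[0,0,0],0],[[0.006,0.183,-0.008],[0,0,0],0],[[0.007,0.184,-0.008],[0,0,0],0]]
[[[0.006,0.183,-0.009],[0,0,0],0],[[0.007,0.184,-0.008],[0,0,0],0],[[-0.003,0.167,0],[0,0,0],0],[[-0.002,0.167,0],[0,0,0.001],0],[[-0.003,0.166,0],[0,0,0],0],[[-0.002,0.167,0],[0,0,0],0],[[-0.002,0.167,0],[0,0,0.001],0],[[-0.002,0.167,0],[0,0,0],0]]
[[[-0.066,0.156,0.013],[0,0,0],0],[[-0.067,0.155,0.012],[0,0,0],0],[[-0.066,0.156,0.013],[0,0,0],0],[[-0.066,0.156,0.012],[0,0,0],0],[[0,0,0],[0,0,0],0],[[0,0,0],[0,0,0],0],[[0,0,0],[0,0,0],0],[[0,0,0],[0,0,0],0]]
```

Emit:
apply_moves(
  steps=[
    [[0, 0, -0.163], [0, 0, 0], 0],
    [[0, 0, -0.163], [0, 0, 0], 0],
    [[0, 0, -0.163], [0, 0, 0], 0],
    [[0, 0, -0.163], [0, 0, 0], 0],
    [[0.006, 0.183, -0.008], [0, 0, 0], 0],
    [[0.006, 0.184, -0.008], [0, 0, 0], 0],
    [[0.006, 0.183, -0.008], [0, 0, 0], 0],
    [[0.006, 0.184, -0.008], [0, 0, 0], 0],
  ],
)

```text
clock: 38.18
eef_pos: [0.5206, -0.2202, 0.1544]
tool_rot: [0.018, 1.0, 0.001, -0.004]
ft_force: [-0.1, 0.7, -3.2]
grip_width: 0.026
grasp_force: 59.8
```

Emit:
apply_moves(
  steps=[
    [[0.006, 0.183, -0.008], [0, 0, 0], 0],
    [[0.006, 0.184, -0.008], [0, 0, 0], 0],
    [[-0.003, 0.167, 0], [0, 0, 0], 0],
    [[-0.003, 0.167, 0], [0, 0, 0.001], 0],
    [[-0.003, 0.167, 0], [0, 0, 0], 0],
    [[-0.003, 0.167, 0], [0, 0, 0], 0],
    [[-0.003, 0.167, 0], [0, 0, 0.001], 0],
    [[-0.003, 0.167, 0], [0, 0, 0], 0],
  ],
)

```text
clock: 38.85
eef_pos: [0.5319, 0.0533, 0.1572]
tool_rot: [0.021, 1.0, 0.0, -0.004]
ft_force: [0.9, -0.5, -3.7]
grip_width: 0.0261
grasp_force: 59.9
```

Emit:
apply_moves(
  steps=[
    [[-0.06, 0.155, 0.012], [0, 0, 0], 0],
    [[-0.06, 0.155, 0.012], [0, 0, 0], 0],
    [[-0.06, 0.155, 0.012], [0, 0, 0], 0],
    [[-0.06, 0.155, 0.012], [0, 0, 0], 0],
    [[0, 0, 0], [0, 0, 0], 0],
    [[0, 0, 0], [0, 0, 0], 0],
    [[0, 0, 0], [0, 0, 0], 0],
    [[0, 0, 0], [0, 0, 0], 0],
  ],
)

```text
clock: 39.52
eef_pos: [0.5854, 0.1721, 0.1475]
tool_rot: [0.022, 1.0, -0.001, -0.004]
ft_force: [0.7, 0.4, -2.3]
grip_width: 0.0263
grasp_force: 60.0
```

Run:
```python
from chk import *
ob=bot.get_obs();p=ob["eef_pos"];print(p,ob["grip_width"])
c,im,P=bedview("t13")
plan([(.584,.1717,.10,-2.4,0,0,3),(.584,.1717,.066,-2.4,0,0,5)])
```

```text
[0.58541625 0.17210668 0.14750441] 0.02631524184231295
[0.58541625 0.17210668 0.14750441]
brass/yel (array([158., 229.]), array([0.5069, 0.3375, 0.0182, 0.0103]), 85.7)
brass/yel (array([158., 201.]), array([0.5842, 0.3382, 0.1133, 0.0167]), -2.8)
brass/yel (array([158., 170.]), array([0.661 , 0.3373, 0.0085, 0.0078]), -1.0)
dark z.02 (array([395., 242.]), array([ 0.4364, -0.2618,  0.0371,  0.0337]), -5.8)
dark z.02 (array([351., 253.]), array([ 0.417 , -0.1441,  0.1   ,  0.0293]), -14.0)
dark z.02 (array([282., 252.]), array([0.4319, 0.0324, 0.0986, 0.0292]), 4.3)
dark z.02 (array([233., 177.]), array([0.6393, 0.154 , 0.0475, 0.0399]), -2.7)
dark on bed z.064 (array([231., 179.]), array([0.6284, 0.1478, 0.0532, 0.0231]), 20.7)
[[[0.002,0,0.08],[0,-0.001,0],0],[[0.003,0,0.08],[0,-0.001,0],0],[[0.002,-0.001,0.079],[0,0,-0.001],0],[[0,0,0.034],[0,0,0],0],[[0,0,0.034],[0,0,0],0],[[0,0,0.034],[0,0,0],0],[[0,0,0.034],[0,0,0],0],[[0,0.001,0.034],[0,0,0],0]]
```

Emit:
apply_moves(
  steps=[
    [[0.002, 0, 0.08], [0, 0, 0], 0],
    [[0.003, 0, 0.08], [0, 0, 0], 0],
    [[0.002, 0, 0.079], [0, 0, 0], 0],
    [[0, 0, 0.034], [0, 0, 0], 0],
    [[0, 0, 0.034], [0, 0, 0], 0],
    [[0, 0, 0.034], [0, 0, 0], 0],
    [[0, 0, 0.034], [0, 0, 0], 0],
    [[0, 0, 0.034], [0, 0, 0], 0],
  ],
)

```text
clock: 40.23
eef_pos: [0.5851, 0.1728, 0.0667]
tool_rot: [0.021, 1.0, -0.0, -0.002]
ft_force: [0.1, 1.0, -3.1]
grip_width: 0.0258
grasp_force: 60.1
```

Emit:
apply_moves(
  steps=[
    [[0, 0, 0], [0, 0, 0], 0],
    [[0, 0, 0.01], [0, 0, 0], 0],
    [[0, 0, 0], [0, 0, 0], 0],
    [[0, 0, 0], [0, 0, 0], 0],
    [[0, 0, 0], [0, 0, 0], 0],
    [[0, 0, 0], [0, 0, 0], 0],
    [[0, 0, 0], [0, 0, 0], 0],
    [[0, 0, 0], [0, 0, 0], 0],
  ],
)

```text
clock: 40.9
eef_pos: [0.5846, 0.1729, 0.0646]
tool_rot: [0.021, 1.0, -0.0, -0.003]
ft_force: [0.2, -0.2, -2.3]
grip_width: 0.0259
grasp_force: 60.1
```

Emit:
apply_moves(
  steps=[
    [[0, -0.003, 0.01], [0, 0, 0], 0],
    [[0, 0, 0], [0, 0, 0], 0],
    [[0, 0, 0], [0, 0, 0], 0],
    [[0, 0, 0], [0, 0, 0], 0],
    [[0, 0, 0], [0, 0, 0], 0],
    [[0, 0, 0], [0, 0, 0], 0],
    [[0, 0, 0], [0, 0, 0], 0],
    [[0, 0, 0], [0, 0, 0], 0],
  ],
)

```text
clock: 41.57
eef_pos: [0.5847, 0.1717, 0.0634]
tool_rot: [0.021, 1.0, -0.001, -0.003]
ft_force: [-2.0, -3.5, 6.0]
grip_width: 0.0262
grasp_force: 61.0
```

Emit:
apply_moves(
  steps=[
    [[0, 0, 0], [0, 0, 0], 0.4],
    [[0, 0, 0], [0, 0, 0], 0.4],
    [[0, 0, 0], [0, 0, 0], 0.4],
    [[0, 0, 0], [0, 0, 0], 0.4],
    [[0, 0, 0], [0, 0, 0], 0.4],
    [[0, 0, -0.04], [0, 0, 0], 0.4],
    [[0, 0, -0.1], [0, 0, 0], 0.4],
    [[0, 0, -0.15], [0, 0, 0], 0.4],
  ],
)

```text
clock: 42.23
eef_pos: [0.5826, 0.1717, 0.1183]
tool_rot: [0.021, 1.0, -0.001, -0.006]
ft_force: [0.6, -0.1, -0.3]
grip_width: 0.0343
grasp_force: 0.0
```

Run:
```python
from plan import *
m=(.4325,.0323)
plan([(.57,.16,.145,-2,0,.4,1),(m[0],m[1],.13,4.3,0,.6,7),(m[0],m[1],.024,4.3,0,.6,5),(m[0],m[1],.024,4.3,0,.6,3)])
```

```text
[[[0.062,-0.062,-0.132],[-0.001,-0.004,-0.002],0.4],[[0.095,-0.095,0.011],[0,0,-0.005],0.6],[[0.096,-0.093,0.01],[0,0,-0.005],0.6],[[0.098,-0.091,0.011],[0,0,-0.005],0.6],[[0.099,-0.091,0.011],[0,0,-0.005],0.6],[[0.101,-0.088,0.01],[0,0,-0.005],0.6],[[0.102,-0.087,0.011],[0,0,-0.005],0.6],[[0.103,-0.085,0.011],[0,0,-0.005],0.6]]
[[[0,0,0.106],[0,0,0],0.6],[[0,0,0.106],[0,0,0],0.6],[[0,0,0.106],[0,0,0],0.6],[[0,0,0.106],[0,0,0],0.6],[[0,0,0.106],[0,0,0],0.6],[[0,0,0],[0,0,0],0.6],[[0,0,0],[0,0,0],0.6],[[0,0,0],[0,0,0],0.6]]
```

Emit:
apply_moves(
  steps=[
    [[0.06, -0.06, -0.12], [0, -0.003, -0.002], 0.4],
    [[0.095, -0.095, 0.01], [0, 0, -0.005], 0.6],
    [[0.096, -0.093, 0.01], [0, 0, -0.005], 0.6],
    [[0.098, -0.091, 0.01], [0, 0, -0.005], 0.6],
    [[0.099, -0.091, 0.01], [0, 0, -0.005], 0.6],
    [[0.101, -0.088, 0.01], [0, 0, -0.005], 0.6],
    [[0.102, -0.087, 0.01], [0, 0, -0.005], 0.6],
    [[0.103, -0.085, 0.01], [0, 0, -0.005], 0.6],
  ],
)

```text
clock: 42.9
eef_pos: [0.4342, 0.0326, 0.1308]
tool_rot: [-0.037, 0.999, -0.001, 0.002]
ft_force: [0.5, -0.8, -0.2]
grip_width: 0.0516
grasp_force: 0.0
```

Run:
```python
from chk import *
c,im,P=bedview("t14")
c,im,d=snap("wrist","w14"); P=pts(c,d); g=hsv(im).astype(int)
m=(g[...,2]<70)&(abs(P[...,2]-.025)<.012)&(abs(P[...,1]-.03)<.06)
print([ (r[0],r[1],r[2]) for r in rect(cv2.morphologyEx(m.astype(np.uint8),cv2.MORPH_OPEN,np.ones((5,5))),c,.02,1000)])
m=(.4325,.0323)
plan([(m[0],m[1],.12,4.3,0,.6,2),(m[0],m[1],.022,4.3,0,.6,5),(m[0],m[1],.022,4.3,0,.6,1),(m[0],m[1],.022,4.3,0,0,8)])
```

```text
[0.43423912 0.03261605 0.1308274 ]
brass/yel (array([158., 229.]), array([0.5069, 0.3375, 0.0182, 0.0103]), 85.7)
brass/yel (array([158., 200.]), array([0.5829, 0.3379, 0.1106, 0.0168]), -2.6)
brass/yel (array([160., 170.]), array([0.6606, 0.3321, 0.0186, 0.0081]), 85.6)
dark z.02 (array([203., 261.]), array([0.4242, 0.2367, 0.1162, 0.0768]), -89.8)
dark z.02 (array([395., 242.]), array([ 0.4364, -0.2618,  0.0371,  0.0337]), -5.8)
dark z.02 (array([351., 253.]), array([ 0.4161, -0.1434,  0.0996,  0.0295]), -14.5)
dark z.02 (array([300., 237.]), array([ 0.4675, -0.0171,  0.0357,  0.0289]), 7.0)
dark z.02 (array([223., 194.]), array([0.5999, 0.1782, 0.1015, 0.0266]), -2.5)
dark on bed z.064 (array([223., 194.]), array([0.5877, 0.1715, 0.0984, 0.0257]), -2.5)
[(array([326., 246.]), array([0.435 , 0.0322, 0.1026, 0.0272]), 4.4)]
[[[-0.003,0.002,0.025],[0,0,-0.001],0.6],[[-0.003,0.002,0.026],[-0.001,0,0],0.6],[[0,0,0.098],[0,0,0],0.6],[[0,0,0.098],[0,0,0],0.6],[[0,0,0.098],[0,0,0],0.6],[[0,0,0.098],[0,0,0],0.6],[[-0.001,0,0.098],[0,0,0],0.6],[[0,0,0],[0,0,0],0.6]]
[[[0,0,0],[0,0,0],0],[[0,0,0],[0,0,0],0],[[0,0,0],[0,0,0],0],[[0,0,0],[0,0,0],0],[[0,0,0],[0,0,0],0],[[0,0,0],[0,0,0],0],[[0,0,0],[0,0,0],0],[[0,0,0],[0,0,0],0]]
```

Lane 3's roller sits at (.588,.172). Picking the next one.

Emit:
apply_moves(
  steps=[
    [[-0.003, 0.001, 0.025], [0, 0, -0.001], 0.6],
    [[0, 0, 0.025], [0, 0, 0], 0.6],
    [[0, 0, 0.098], [0, 0, 0], 0.6],
    [[0, 0, 0.098], [0, 0, 0], 0.6],
    [[0, 0, 0.098], [0, 0, 0], 0.6],
    [[0, 0, 0.098], [0, 0, 0], 0.6],
    [[0, 0, 0.09], [0, 0, 0], 0.6],
    [[0, 0, 0], [0, 0, 0], 0.6],
  ],
)

```text
clock: 43.67
eef_pos: [0.4342, 0.0339, 0.0206]
tool_rot: [-0.039, 0.999, -0.001, -0.001]
ft_force: [-1.3, -0.5, -0.2]
grip_width: 0.0513
grasp_force: 0.0
```

Emit:
apply_moves(
  steps=[
    [[0, 0, 0], [0, 0, 0], 0],
    [[0, 0, 0], [0, 0, 0], 0],
    [[0, 0, 0], [0, 0, 0], 0],
    [[0, 0, 0], [0, 0, 0], 0],
    [[0, 0, 0], [0, 0, 0], 0],
    [[0, 0, 0], [0, 0, 0], 0],
    [[0, 0, 0], [0, 0, 0], 0],
    [[0, 0, 0], [0, 0, 0], 0],
  ],
)

```text
clock: 44.33
eef_pos: [0.4369, 0.0336, 0.0246]
tool_rot: [-0.038, 0.999, -0.0, 0.003]
ft_force: [0.8, 0.4, 2.9]
grip_width: 0.0261
grasp_force: 59.5
```

Run:
```python
from plan import *
ob=bot.get_obs();p=ob["eef_pos"];print(p,ob["grip_width"])
L=(.586,.2272)
plan([(p[0],p[1],.16,4,0,0,4),(.50,.15,.16,-2.4,0,0,6),(*L,.15,-2.4,0,0,4),(*L,.15,-2.4,0,0,2)])
```

```text
[0.43689668 0.03356371 0.02462271] 0.026092963566146363
[[[-0.001,0,-0.169],[0,0,0.001],0],[[-0.001,0,-0.169],[0,0.001,0],0],[[0,-0.001,-0.17],[0,0,0.001],0],[[-0.001,0,-0.169],[0,0.001,0],0],[[-0.059,0.093,0],[0,0,0.006],0],[[-0.058,0.094,0],[0,0,0.006],0],[[-0.055,0.096,0],[0,0,0.006],0],[[-0.054,0.096,-0.001],[0,0,0.006],0]]
[[[-0.052,0.097,0],[0,0,0.006],0],[[-0.051,0.099,0],[0,0,0.006],0],[[-0.103,0.101,0.012],[0,0,0],0],[[-0.103,0.101,0.013],[0,0,0],0],[[-0.104,0.101,0.012],[0,0,0],0],[[-0.103,0.101,0.012],[0,0,0],0],[[0,0,0],[0,0,0],0],[[0,0,0],[0,0,0],0]]
```

Emit:
apply_moves(
  steps=[
    [[0, 0, -0.169], [0, 0, 0.001], 0],
    [[0, 0, -0.169], [0, 0.001, 0], 0],
    [[0, 0, -0.17], [0, 0, 0.001], 0],
    [[0, 0, -0.169], [0, 0.001, 0], 0],
    [[-0.059, 0.093, 0], [0, 0, 0.006], 0],
    [[-0.058, 0.094, 0], [0, 0, 0.006], 0],
    [[-0.055, 0.096, 0], [0, 0, 0.006], 0],
    [[-0.054, 0.096, 0], [0, 0, 0.006], 0],
  ],
)

```text
clock: 45.0
eef_pos: [0.4774, 0.1116, 0.1587]
tool_rot: [0.003, 1.0, -0.001, -0.002]
ft_force: [0.1, -0.4, -2.8]
grip_width: 0.0256
grasp_force: 60.2
```

Emit:
apply_moves(
  steps=[
    [[-0.052, 0.097, 0], [0, 0, 0.006], 0],
    [[-0.051, 0.099, 0], [0, 0, 0.006], 0],
    [[-0.103, 0.101, 0.012], [0, 0, 0], 0],
    [[-0.103, 0.101, 0.012], [0, 0, 0], 0],
    [[-0.103, 0.101, 0.012], [0, 0, 0], 0],
    [[-0.103, 0.101, 0.012], [0, 0, 0], 0],
    [[0, 0, 0], [0, 0, 0], 0],
    [[0, 0, 0], [0, 0, 0], 0],
  ],
)

```text
clock: 45.67
eef_pos: [0.5842, 0.2277, 0.1465]
tool_rot: [0.021, 1.0, -0.002, -0.003]
ft_force: [-1.4, -0.8, -2.4]
grip_width: 0.0257
grasp_force: 60.1
```

Run:
```python
from chk import *
c,im,P=bedview("t15")
L=(.588,.2272)
plan([(*L,.10,-2.4,0,0,3),(*L,.071,-2.4,0,0,5)])
```

```text
[0.58419341 0.22773426 0.14646737]
dark z.02 (array([395., 242.]), array([ 0.4364, -0.2618,  0.0371,  0.0337]), -5.8)
dark z.02 (array([351., 253.]), array([ 0.4172, -0.1434,  0.0999,  0.0311]), -13.8)
dark z.02 (array([223., 194.]), array([0.5989, 0.1781, 0.1035, 0.0266]), -2.3)
dark z.02 (array([203., 175.]), array([0.6624, 0.2261, 0.0981, 0.0443]), 27.6)
dark on bed z.064 (array([223., 194.]), array([0.5868, 0.1714, 0.1003, 0.0257]), -2.3)
dark on bed z.064 (array([203., 175.]), array([0.6488, 0.217 , 0.095 , 0.0407]), 27.5)
[[[-0.008,0.001,0.078],[0,-0.001,0],0],[[-0.008,0.001,0.079],[-0.001,0,0],0],[[-0.007,0.001,0.078],[0,-0.001,0],0],[[0,0,0.029],[0,0,0],0],[[0,0,0.029],[0,0,0],0],[[0,0,0.029],[0,0,0],0],[[0,0,0.029],[0,0,0],0],[[0,0,0.029],[0,0,0],0]]
```

Emit:
apply_moves(
  steps=[
    [[-0.008, 0, 0.078], [0, 0, 0], 0],
    [[-0.008, 0, 0.079], [0, 0, 0], 0],
    [[-0.007, 0, 0.078], [0, 0, 0], 0],
    [[0, 0, 0.029], [0, 0, 0], 0],
    [[0, 0, 0.029], [0, 0, 0], 0],
    [[0, 0, 0.029], [0, 0, 0], 0],
    [[0, 0, 0.029], [0, 0, 0], 0],
    [[0, 0, 0.029], [0, 0, 0], 0],
  ],
)

```text
clock: 46.38
eef_pos: [0.5893, 0.227, 0.0733]
tool_rot: [0.021, 1.0, -0.001, -0.001]
ft_force: [0.1, -0.7, -3.0]
grip_width: 0.0257
grasp_force: 60.2
```

Emit:
apply_moves(
  steps=[
    [[0, 0, 0.005], [0, 0, 0], 0],
    [[0, 0, 0.005], [0, 0, 0], 0],
    [[0, 0, 0], [0, 0, 0], 0],
    [[0, 0, 0], [0, 0, 0], 0],
    [[0, 0, 0], [0, 0, 0], 0],
    [[0, 0, 0], [0, 0, 0], 0],
    [[0, 0, 0], [0, 0, 0], 0],
    [[0, 0, 0], [0, 0, 0], 0],
  ],
)

```text
clock: 47.05
eef_pos: [0.589, 0.227, 0.071]
tool_rot: [0.021, 1.0, -0.001, -0.001]
ft_force: [0.2, 0.1, -3.4]
grip_width: 0.0257
grasp_force: 60.2
```

Emit:
apply_moves(
  steps=[
    [[0, 0, 0.01], [0, 0, 0], 0],
    [[0, 0, 0], [0, 0, 0], 0],
    [[0, 0, 0], [0, 0, 0], 0],
    [[0, 0, 0], [0, 0, 0], 0],
    [[0, 0, 0.005], [0, 0, 0], 0],
    [[0, 0, 0], [0, 0, 0], 0],
    [[0, 0, 0], [0, 0, 0], 0],
    [[0, 0, 0], [0, 0, 0], 0],
  ],
)

```text
clock: 47.72
eef_pos: [0.5891, 0.2273, 0.0684]
tool_rot: [0.021, 1.0, -0.001, -0.001]
ft_force: [-1.7, 1.3, 1.9]
grip_width: 0.0264
grasp_force: 60.7
```

Contact. Releasing.

Emit:
apply_moves(
  steps=[
    [[0, 0, 0.003], [0, 0, 0], 0],
    [[0, 0, 0], [0, 0, 0], 0.4],
    [[0, 0, 0], [0, 0, 0], 0.4],
    [[0, 0, 0], [0, 0, 0], 0.4],
    [[0, 0, 0], [0, 0, 0], 0.4],
    [[0, 0, 0], [0, 0, 0], 0.4],
    [[0, 0, -0.04], [0, 0, 0], 0.4],
    [[0, 0, -0.1], [0, 0, 0], 0.4],
  ],
)

```text
clock: 48.38
eef_pos: [0.5868, 0.2261, 0.0926]
tool_rot: [0.021, 1.0, -0.002, -0.005]
ft_force: [0.4, -0.4, -0.5]
grip_width: 0.0342
grasp_force: 0.0
```

Run:
```python
from plan import *
m=(.4165,-.1425)
plan([(.57,.19,.15,-2,0,.4,2),(m[0],m[1],.13,-14.2,0,.6,10),(m[0],m[1],.13,-14.2,0,.6,4)])
```

```text
[[[0.039,-0.093,-0.143],[-0.001,-0.001,-0.001],0.4],[[0.04,-0.092,-0.143],[0,-0.002,-0.001],0.4],[[0.071,-0.169,0.01],[0,0,0.007],0.6],[[0.067,-0.17,0.01],[0,0,0.006],0.6],[[0.063,-0.172,0.011],[0,0,0.007],0.6],[[0.06,-0.173,0.01],[0,0,0.007],0.6],[[0.056,-0.174,0.01],[0,0,0.007],0.6],[[0.052,-0.176,0.01],[0,0,0.006],0.6]]
[[[0.049,-0.176,0.011],[0,0,0.007],0.6],[[0.045,-0.177,0.01],[0,0,0.007],0.6],[[0.041,-0.179,0.01],[0,0,0.007],0.6],[[0.038,-0.179,0.01],[0,0,0.006],0.6],[[0,0,0],[0,0,0],0.6],[[0,0,0],[0,0,0],0.6],[[0,0,0],[0,0,0],0.6],[[0,0,0],[0,0,0],0.6]]
```

Emit:
apply_moves(
  steps=[
    [[0, 0, -0.15], [0, 0, 0], 0.4],
    [[0.06, -0.15, -0.13], [0, -0.002, 0], 0.4],
    [[0.08, -0.18, 0.01], [0, 0, 0.007], 0.6],
    [[0.075, -0.18, 0.01], [0, 0, 0.006], 0.6],
    [[0.063, -0.172, 0.01], [0, 0, 0.007], 0.6],
    [[0.06, -0.173, 0.01], [0, 0, 0.007], 0.6],
    [[0.056, -0.174, 0.01], [0, 0, 0.007], 0.6],
    [[0.052, -0.176, 0.01], [0, 0, 0.006], 0.6],
  ],
)

```text
clock: 49.05
eef_pos: [0.4784, -0.0067, 0.1402]
tool_rot: [0.084, 0.996, -0.001, 0.002]
ft_force: [0.8, -0.2, -0.6]
grip_width: 0.0511
grasp_force: 0.0
```

Emit:
apply_moves(
  steps=[
    [[0.049, -0.176, 0.01], [0, 0, 0.007], 0.6],
    [[0.045, -0.177, 0.01], [0, 0, 0.007], 0.6],
    [[0.041, -0.179, 0.01], [0, 0, 0.007], 0.6],
    [[0.038, -0.179, 0.01], [0, 0, 0.006], 0.6],
    [[0, 0, 0], [0, 0, 0], 0.6],
    [[0, 0, 0], [0, 0, 0], 0.6],
    [[0, 0, 0], [0, 0, 0], 0.6],
    [[0, 0, 0], [0, 0, 0], 0.6],
  ],
)

```text
clock: 49.72
eef_pos: [0.4175, -0.1371, 0.1319]
tool_rot: [0.125, 0.992, -0.001, 0.002]
ft_force: [-0.1, 0.5, -0.3]
grip_width: 0.0513
grasp_force: 0.0
```

Run:
```python
from chk import *
c,im,P=bedview("t16")
c,im,d=snap("wrist","w16"); P=pts(c,d); g=hsv(im).astype(int)
m=(g[...,2]<70)&(abs(P[...,2]-.025)<.012)
R_=[ (r[0],r[1],r[2]) for r in rect(cv2.morphologyEx(m.astype(np.uint8),cv2.MORPH_OPEN,np.ones((5,5))),c,.02,1000)]; print(R_)
m=(R_[0][1][0],R_[0][1][1]); w=R_[0][2]
plan([(*m,.12,w,0,.6,2),(*m,.024,w,0,.6,5),(*m,.024,w,0,.6,1)])
```

```text
[ 0.41754248 -0.13712601  0.13189324]
brass/yel (array([158., 229.]), array([0.5069, 0.3375, 0.0182, 0.0103]), 85.7)
brass/yel (array([158., 214.]), array([0.5433, 0.3395, 0.0127, 0.0104]), 85.7)
brass/yel (array([158., 204.]), array([0.5694, 0.3383, 0.0314, 0.0157]), -4.3)
brass/yel (array([158., 194.]), array([0.598 , 0.3371, 0.0214, 0.0154]), -1.1)
brass/yel (array([158., 184.]), array([0.6238, 0.3366, 0.0296, 0.0154]), -0.9)
brass/yel (array([160., 170.]), array([0.6606, 0.3321, 0.0186, 0.0081]), 85.6)
dark z.02 (array([203., 262.]), array([0.4245, 0.2362, 0.1159, 0.0763]), 89.1)
dark z.02 (array([395., 242.]), array([ 0.4364, -0.2618,  0.0371,  0.0337]), -5.8)
dark z.02 (array([202., 198.]), array([0.5947, 0.2351, 0.1043, 0.0291]), -2.0)
dark z.02 (array([223., 194.]), array([0.5999, 0.1782, 0.1015, 0.0266]), -2.5)
dark on bed z.064 (array([202., 198.]), array([0.5827, 0.2267, 0.1011, 0.0282]), -2.0)
dark on bed z.064 (array([223., 194.]), array([0.5877, 0.1715, 0.0984, 0.0257]), -2.5)
[(array([312., 239.]), array([ 0.4197, -0.1446,  0.1029,  0.0272]), -14.6)]
[[[-0.01,-0.018,0.029],[0,0.001,0.001],0.6],[[-0.01,-0.017,0.029],[0,0,0],0.6],[[0,0,0.096],[0,0,0],0.6],[[0,0,0.096],[0,0,0],0.6],[[0,0,0.096],[0,0,0],0.6],[[0,0,0.096],[0,0,0],0.6],[[0,0,0.096],[0,0,0],0.6],[[0,0,0],[0,0,0],0.6]]
```

Lanes 3 and 2 are good at (.588,.172) and (.583,.227). Picking the last black roller.

Emit:
apply_moves(
  steps=[
    [[-0.01, -0.018, 0.029], [0, 0, 0.001], 0.6],
    [[-0.01, -0.017, 0.029], [0, 0, 0], 0.6],
    [[0, 0, 0.096], [0, 0, 0], 0.6],
    [[0, 0, 0.096], [0, 0, 0], 0.6],
    [[0, 0, 0.096], [0, 0, 0], 0.6],
    [[0, 0, 0.096], [0, 0, 0], 0.6],
    [[0, 0, 0.096], [0, 0, 0], 0.6],
    [[0, 0, 0], [0, 0, 0], 0.6],
  ],
)

```text
clock: 50.48
eef_pos: [0.4164, -0.1446, 0.0202]
tool_rot: [0.127, 0.992, -0.0, -0.002]
ft_force: [-1.1, 0.5, -0.1]
grip_width: 0.0515
grasp_force: 0.0
```

Emit:
apply_moves(
  steps=[
    [[0, 0, 0], [0, 0, 0], 0],
    [[0, 0, 0], [0, 0, 0], 0],
    [[0, 0, 0], [0, 0, 0], 0],
    [[0, 0, 0], [0, 0, 0], 0],
    [[0, 0, 0], [0, 0, 0], 0],
    [[0, 0, 0], [0, 0, 0], 0],
    [[0, 0, 0], [0, 0, 0], 0],
    [[0, 0, 0], [0, 0, 0], 0],
  ],
)

```text
clock: 51.15
eef_pos: [0.4198, -0.146, 0.0245]
tool_rot: [0.128, 0.992, -0.001, 0.002]
ft_force: [-0.4, 0.1, 3.4]
grip_width: 0.0258
grasp_force: 59.4
```

Run:
```python
from plan import *
ob=bot.get_obs();p=ob["eef_pos"];print(p,ob["grip_width"])
L=(.588,.2830)
plan([(p[0],p[1],.16,-14,0,0,4),(.46,.08,.16,-2.4,0,0,7),(*L,.15,-2.4,0,0,7),(*L,.15,-2.4,0,0,6)])
```

```text
[ 0.41978857 -0.14600103  0.02450977] 0.025774486308784594
[[[-0.001,0,-0.169],[0,0,-0.001],0],[[-0.001,0,-0.17],[0,0.001,-0.001],0],[[0,-0.001,-0.169],[0,0,-0.001],0],[[0,0,-0.169],[0,0.001,-0.001],0],[[0.011,0.164,0],[0,0,-0.009],0],[[0.006,0.163,0],[0,0,-0.009],0],[[0.002,0.164,-0.001],[0,0,-0.01],0],[[-0.003,0.164,0],[0,0,-0.009],0]]
[[[-0.008,0.164,0],[0,0,-0.009],0],[[-0.013,0.164,0],[0,0,-0.009],0],[[-0.017,0.163,-0.001],[0,0,-0.009],0],[[-0.085,0.149,0.007],[0,0,0],0],[[-0.085,0.148,0.007],[0,0,0],0],[[-0.086,0.149,0.007],[0,0,0],0],[[-0.085,0.149,0.007],[0,0,0],0],[[-0.085,0.149,0.007],[0,0,0],0]]
[[[-0.085,0.148,0.007],[0,0,0],0],[[-0.086,0.149,0.007],[0,0,0],0],[[0,0,0],[0,0,0],0],[[0,0,0],[0,0,0],0],[[0,0,0],[0,0,0],0],[[0,0,0],[0,0,0],0],[[0,0,0],[0,0,0],0],[[0,0,0],[0,0,0],0]]
```

Emit:
apply_moves(
  steps=[
    [[0, 0, -0.169], [0, 0, -0.001], 0],
    [[0, 0, -0.17], [0, 0, -0.001], 0],
    [[0, 0, -0.169], [0, 0, -0.001], 0],
    [[0, 0, -0.169], [0, 0, -0.001], 0],
    [[0.011, 0.164, 0], [0, 0, -0.009], 0],
    [[0.006, 0.163, 0], [0, 0, -0.009], 0],
    [[0.002, 0.164, 0], [0, 0, -0.01], 0],
    [[-0.003, 0.164, 0], [0, 0, -0.009], 0],
  ],
)

```text
clock: 51.82
eef_pos: [0.4416, -0.0154, 0.1593]
tool_rot: [0.064, 0.998, -0.001, 0.002]
ft_force: [0.7, -0.6, -1.4]
grip_width: 0.0257
grasp_force: 59.9
```

Emit:
apply_moves(
  steps=[
    [[-0.008, 0.164, 0], [0, 0, -0.009], 0],
    [[-0.013, 0.164, 0], [0, 0, -0.009], 0],
    [[-0.017, 0.163, 0], [0, 0, -0.009], 0],
    [[-0.085, 0.149, 0.007], [0, 0, 0], 0],
    [[-0.085, 0.149, 0.007], [0, 0, 0], 0],
    [[-0.085, 0.149, 0.007], [0, 0, 0], 0],
    [[-0.085, 0.149, 0.007], [0, 0, 0], 0],
    [[-0.085, 0.149, 0.007], [0, 0, 0], 0],
  ],
)

```text
clock: 52.48
eef_pos: [0.5505, 0.2272, 0.1513]
tool_rot: [0.021, 1.0, -0.001, 0.001]
ft_force: [1.2, -0.8, -1.9]
grip_width: 0.0262
grasp_force: 59.9
```

Emit:
apply_moves(
  steps=[
    [[-0.085, 0.149, 0.007], [0, 0, 0], 0],
    [[-0.085, 0.149, 0.007], [0, 0, 0], 0],
    [[0, 0, 0], [0, 0, 0], 0],
    [[0, 0, 0], [0, 0, 0], 0],
    [[0, 0, 0], [0, 0, 0], 0],
    [[0, 0, 0], [0, 0, 0], 0],
    [[0, 0, 0], [0, 0, 0], 0],
    [[0, 0, 0], [0, 0, 0], 0],
  ],
)

```text
clock: 53.15
eef_pos: [0.5867, 0.2828, 0.1499]
tool_rot: [0.022, 1.0, -0.001, 0.002]
ft_force: [-1.4, 0.4, -2.9]
grip_width: 0.0256
grasp_force: 59.9
```

Run:
```python
from chk import *
c,im,P=bedview("t17")
L=(.588,.2830)
plan([(*L,.10,-2.4,0,0,3),(*L,.071,-2.4,0,0,5)])
```

```text
[0.58666531 0.28283011 0.14990489]
dark z.02 (array([219., 254.]), array([0.4356, 0.1992, 0.0551, 0.0388]), -2.5)
dark z.02 (array([395., 242.]), array([ 0.4377, -0.2619,  0.0346,  0.0337]), -5.8)
dark z.02 (array([201., 197.]), array([0.596 , 0.2351, 0.1016, 0.0291]), -2.0)
dark z.02 (array([223., 194.]), array([0.5999, 0.1782, 0.1015, 0.0266]), -2.5)
dark z.02 (array([177., 175.]), array([0.6674, 0.2955, 0.1081, 0.0474]), 30.6)
dark on bed z.064 (array([201., 197.]), array([0.584 , 0.2266, 0.0985, 0.0282]), -2.0)
dark on bed z.064 (array([223., 194.]), array([0.5877, 0.1715, 0.0984, 0.0257]), -2.5)
dark on bed z.064 (array([177., 175.]), array([0.6531, 0.2859, 0.1052, 0.0448]), 33.5)
[[[-0.002,0,0.083],[0,0,0],0],[[-0.001,0.001,0.084],[0,0.001,0],0],[[-0.002,0,0.083],[0,0,-0.001],0],[[0,0,0.029],[0,0,0],0],[[0,0,0.029],[0,0,0],0],[[0,0,0.029],[0,0,0],0],[[0,0,0.029],[0,0,0],0],[[0,0,0.029],[0,0,0],0]]
```

Emit:
apply_moves(
  steps=[
    [[-0.002, 0, 0.083], [0, 0, 0], 0],
    [[0, 0, 0.084], [0, 0, 0], 0],
    [[0, 0, 0.083], [0, 0, 0], 0],
    [[0, 0, 0.029], [0, 0, 0], 0],
    [[0, 0, 0.029], [0, 0, 0], 0],
    [[0, 0, 0.029], [0, 0, 0], 0],
    [[0, 0, 0.029], [0, 0, 0], 0],
    [[0, 0, 0.029], [0, 0, 0], 0],
  ],
)

```text
clock: 53.87
eef_pos: [0.5881, 0.2839, 0.0707]
tool_rot: [0.021, 1.0, -0.001, 0.002]
ft_force: [-0.5, -0.1, -2.0]
grip_width: 0.0258
grasp_force: 60.0
```

Emit:
apply_moves(
  steps=[
    [[0, 0, 0.01], [0, 0, 0], 0],
    [[0, 0, 0], [0, 0, 0], 0],
    [[0, 0, 0], [0, 0, 0], 0],
    [[0, 0, 0], [0, 0, 0], 0],
    [[0, 0, 0.004], [0, 0, 0], 0],
    [[0, 0, 0], [0, 0, 0], 0],
    [[0, 0, 0], [0, 0, 0], 0],
    [[0, 0, 0], [0, 0, 0], 0],
  ],
)

```text
clock: 54.53
eef_pos: [0.5877, 0.2836, 0.0682]
tool_rot: [0.021, 1.0, -0.001, 0.002]
ft_force: [-2.5, -2.6, 4.9]
grip_width: 0.0263
grasp_force: 60.7
```

Emit:
apply_moves(
  steps=[
    [[0, 0, 0], [0, 0, 0], 0.4],
    [[0, 0, 0], [0, 0, 0], 0.4],
    [[0, 0, 0], [0, 0, 0], 0.4],
    [[0, 0, 0], [0, 0, 0], 0.4],
    [[0, 0, 0], [0, 0, 0], 0.4],
    [[0, 0, -0.04], [0, 0, 0], 0.4],
    [[0, 0, -0.1], [0, 0, 0], 0.4],
    [[0, 0, -0.15], [0, 0, 0], 0.4],
  ],
)

```text
clock: 55.2
eef_pos: [0.5853, 0.2828, 0.123]
tool_rot: [0.021, 1.0, -0.002, -0.001]
ft_force: [-0.1, -0.1, -1.1]
grip_width: 0.0341
grasp_force: 0.0
```

Emit:
apply_moves(
  steps=[
    [[0, 0, -0.15], [0, 0, 0], 0.45],
    [[0.15, -0.05, -0.02], [0, 0, 0], 0.45],
    [[0.18, -0.05, 0], [0, 0, 0], 0.45],
    [[0.18, -0.05, 0], [0, 0, 0], 0.45],
    [[0.18, -0.05, 0], [0, 0, 0], 0.45],
    [[0.18, -0.05, 0], [0, 0, 0], 0.45],
    [[0.18, 0, 0], [0, 0, 0], 0.45],
    [[0, 0, 0], [0, 0, 0], 0.45],
  ],
)

```text
clock: 55.87
eef_pos: [0.3682, 0.2407, 0.1584]
tool_rot: [0.02, 1.0, -0.002, -0.002]
ft_force: [-1.1, -0.2, -0.5]
grip_width: 0.0387
grasp_force: 0.0
```

Run:
```python
from chk import *
c,im,P=bedview("t18")
print(bot.get_obs()["eef_pos"])
c,im,d=snap("wrist","w18"); P=pts(c,d); g=hsv(im).astype(int)
o=(g[...,0]>5)&(g[...,0]<16)&(g[...,1]>150)&(g[...,2]>90)&(P[...,2]>.035)&(P[...,2]<.09)
o=cv2.morphologyEx(o.astype(np.uint8),cv2.MORPH_OPEN,np.ones((3,3))); q=P[o>0]; print(len(q),q.mean(0),q.min(0),q.max(0)); print(rect(o,c,q[:,2].mean(),100))
s=(g[...,2]<80)&(g[...,1]<90)&(P[...,2]>.03)&(P[...,2]<.1)&(abs(P[...,1]-.235)<.04)&(P[...,0]>.385)&(P[...,0]<.47)
q=P[s]; f=np.linalg.lstsq(np.c_[q[:,:2],np.ones(len(q))],q[:,2],rcond=None)[0]; print(len(q),"screen plane slope deg x,y",np.degrees(np.arctan(f[:2])))
cv2.imwrite("pics/v18.png",np.hstack([cv2.resize(im,(400,300)),cv2.resize(cv2.imread("pics/t18.png")[130:310,140:440,::-1],(400,240)).repeat(1,0)[:300] if 0 else cv2.resize(cv2.imread("pics/t18.png")[130:310,140:440,::-1],(400,300))])[:,:,::-1])
```

```text
[0.36815406 0.2406773  0.15838526]
brass/yel (array([157., 214.]), array([0.5452, 0.3418, 0.0389, 0.0178]), -1.1)
brass/yel (array([158., 202.]), array([0.5785, 0.3375, 0.0184, 0.0154]), -4.4)
brass/yel (array([158., 187.]), array([0.6181, 0.3367, 0.0511, 0.0154]), -1.1)
brass/yel (array([160., 170.]), array([0.6606, 0.3321, 0.0186, 0.0081]), 85.6)
dark z.02 (array([205., 262.]), array([0.4174, 0.2344, 0.1116, 0.0906]), -89.3)
dark z.02 (array([395., 242.]), array([ 0.4364, -0.2618,  0.0371,  0.0337]), -5.8)
dark z.02 (array([158., 232.]), array([0.5084, 0.35  , 0.1008, 0.0138]), 34.3)
dark z.02 (array([180., 199.]), array([0.5951, 0.2932, 0.1019, 0.0291]), -1.6)
dark z.02 (array([202., 197.]), array([0.5947, 0.2351, 0.1043, 0.0291]), -2.0)
dark z.02 (array([223., 194.]), array([0.5999, 0.1782, 0.1015, 0.0265]), -2.5)
dark on bed z.064 (array([180., 199.]), array([0.583 , 0.2829, 0.0987, 0.0282]), -1.6)
dark on bed z.064 (array([202., 197.]), array([0.5827, 0.2267, 0.1011, 0.0282]), -2.0)
dark on bed z.064 (array([223., 194.]), array([0.5877, 0.1715, 0.0984, 0.0257]), -2.5)
[0.37193987 0.24203495 0.15924458]
106 [0.35967916 0.23239334 0.05639573] [0.35869853 0.22635108 0.05324687] [0.36238122 0.23875754 0.05877096]
[]
4719 screen plane slope deg x,y [-1.33724671e+01 -1.08219114e-02]
```

View pics/v18.png

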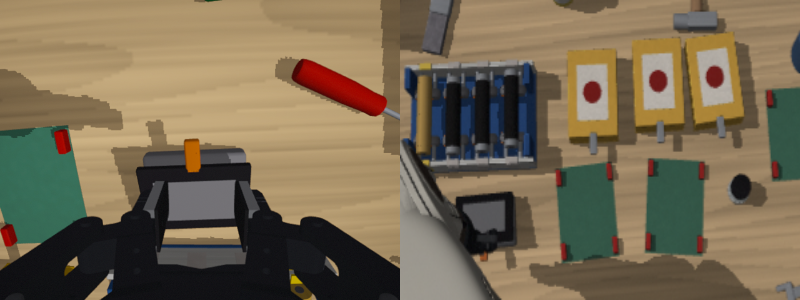

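All tins are shut, brass is in the yellow lane, and the blacks are in the three white lanes. The screen is at about 13°, with its orange tab at wrist px (193,155). Raising it now.

```bash
cat >> plan.py <<'E'
def scr(th,tilt,o,n,up=.003,w=-1.5):
    a=np.radians(w); f=np.array([np.cos(a),np.sin(a)]); t=np.radians(th); h=np.array([.372,.2335])+.0915*f
    q=np.r_[h+(-.095*np.cos(t)+.004*np.sin(t))*f,.025+.095*np.sin(t)+.004*np.cos(t)]-up*rot(w,tilt)[:,2]
    return (*q,w,tilt,o,n)
E
python3 - <<'E'
from plan import *
e=scr(13.4,0,.45,4); print(e)
plan([(e[0],e[1],.10,-1.5,0,.45,4),e,(*e[:5],0,8)]+[scr(13.4+4*k,2*k,0,1) for k in range(1,9)])
E
```

```text
(np.float64(0.3720132786322685), np.float64(0.23349965228677688), np.float64(0.053907154344782535), -1.5, 0, 0.45, 4)
[[[0.003,-0.012,0.075],[0,0,-0.001],0.45],[[0.003,-0.012,0.074],[0,0.001,-0.001],0.45],[[0.003,-0.012,0.075],[0,0,-0.002],0.45],[[0.003,-0.012,0.075],[0,0,-0.001],0.45],[[0,0,0.058],[0,0,0],0.45],[[0,0,0.057],[0,0,0],0.45],[[0,0,0.058],[0,0,0],0.45],[[0,0.001,0.057],[0,0,0],0.45]]
[[[0,0,0],[0,0,0],0],[[0,0,0],[0,0,0],0],[[0,0,0],[0,0,0],0],[[0,0,0],[0,0,0],0],[[0,0,0],[0,0,0],0],[[0,0,0],[0,0,0],0],[[0,0,0],[0,0,0],0],[[0,0,0],[0,0,0],0]]
[[[-0.01,-0.001,-0.031],[0,-0.011,0],0],[[-0.013,0,-0.031],[0,-0.011,0],0],[[-0.016,0,-0.028],[0,-0.011,0],0],[[-0.019,0,-0.027],[0,-0.011,0],0],[[-0.021,0,-0.025],[0,-0.011,0],0],[[-0.024,0,-0.022],[0,-0.011,0],0],[[-0.027,0,-0.02],[0,-0.011,0],0],[[-0.028,0,-0.017],[0,-0.011,0],0]]
```

Emit:
apply_moves(
  steps=[
    [[0.003, -0.012, 0.075], [0, 0, -0.001], 0.45],
    [[0.003, -0.012, 0.075], [0, 0, -0.001], 0.45],
    [[0.003, -0.012, 0.075], [0, 0, -0.002], 0.45],
    [[0.003, -0.012, 0.075], [0, 0, -0.001], 0.45],
    [[0, 0, 0.058], [0, 0, 0], 0.45],
    [[0, 0, 0.057], [0, 0, 0], 0.45],
    [[0, 0, 0.058], [0, 0, 0], 0.45],
    [[0, 0, 0.057], [0, 0, 0], 0.45],
  ],
)

```text
clock: 56.63
eef_pos: [0.3726, 0.2338, 0.0523]
tool_rot: [0.013, 1.0, -0.0, -0.0]
ft_force: [-8.3, 1.4, 4.0]
grip_width: 0.0386
grasp_force: 4.6
```

Emit:
apply_moves(
  steps=[
    [[0, 0, 0], [0, 0, 0], 0],
    [[0, 0, 0], [0, 0, 0], 0],
    [[0, 0, 0], [0, 0, 0], 0],
    [[0, 0, 0], [0, 0, 0], 0],
    [[0, 0, 0], [0, 0, 0], 0],
    [[0, 0, 0], [0, 0, 0], 0],
    [[0, 0, 0], [0, 0, 0], 0],
    [[0, 0, 0], [0, 0, 0], 0],
  ],
)

```text
clock: 57.3
eef_pos: [0.3725, 0.2333, 0.0528]
tool_rot: [0.013, 1.0, -0.001, 0.001]
ft_force: [-4.8, 1.1, -2.4]
grip_width: 0.0116
grasp_force: 59.3
```

Emit:
apply_moves(
  steps=[
    [[-0.01, 0, -0.031], [0, -0.011, 0], 0],
    [[-0.013, 0, -0.031], [0, -0.011, 0], 0],
    [[-0.016, 0, -0.028], [0, -0.011, 0], 0],
    [[-0.019, 0, -0.027], [0, -0.011, 0], 0],
    [[-0.021, 0, -0.025], [0, -0.011, 0], 0],
    [[-0.024, 0, -0.022], [0, -0.011, 0], 0],
    [[-0.027, 0, -0.02], [0, -0.011, 0], 0],
    [[-0.028, 0, -0.017], [0, -0.011, 0], 0],
  ],
)

```text
clock: 57.97
eef_pos: [0.3979, 0.2331, 0.0971]
tool_rot: [0.012, 0.99, -0.002, 0.138]
ft_force: [3.5, 5.0, -10.6]
grip_width: 0.0105
grasp_force: 58.5
```

Emit:
apply_moves(
  steps=[
    [[0, 0, 0], [0, 0, 0], 0],
    [[0, 0, 0], [0, 0, 0], 0],
    [[0, 0, 0], [0, 0, 0], 0],
    [[0, 0, 0], [0, 0, 0], 0],
    [[0, 0, 0], [0, 0, 0], 0],
    [[0, 0, 0], [0, 0, 0], 0],
    [[0, 0, 0], [0, 0, 0], 0],
    [[0, 0, 0], [0, 0, 0], 0],
  ],
)

```text
clock: 58.63
eef_pos: [0.3999, 0.2331, 0.098]
tool_rot: [0.013, 0.99, -0.002, 0.139]
ft_force: [-6.4, 1.9, 3.2]
grip_width: 0.0098
grasp_force: 59.1
```

```bash
cat > sc.py <<'E'
from plan import *
def scrang(n,tag):
    c,im,d=snap(n,tag); P=pts(c,d); g=hsv(im).astype(int)
    s=(g[...,2]<110)&(g[...,1]<90)&(P[...,2]>.03)&(P[...,2]<.1)&(abs(P[...,1]-.235)<.045)&(P[...,0]>.395)&(P[...,0]<.47)
    q=P[s]; q0=q
    for _ in range(4):
        f=np.linalg.lstsq(np.c_[q[:,:2],np.ones(len(q))],q[:,2],rcond=None)[0]; r=np.c_[q0[:,:2],np.ones(len(q0))]@f-q0[:,2]; q=q0[abs(r)<max(.003,np.percentile(abs(r),50))]
    print(n,len(q0),len(q),"deg",np.degrees(np.arctan(-f[0])),abs(r).mean())
E
python3 - <<'E'
from sc import *
print(bot.get_obs()["eef_pos"],scr(45.4,16,0,1)[:3])
scrang("wrist","w19")
E
```

```text
[0.39993331 0.23309616 0.0979941 ] (np.float64(0.3988074626850649), np.float64(0.23279802188466), np.float64(0.09833487166894027))
wrist 5421 3432 deg 34.37305049859241 0.002951138369384771
```

Emit:
apply_moves(
  steps=[
    [[0, 0, 0], [0, 0, 0], 0.35],
    [[0, 0, 0], [0, 0, 0], 0.35],
    [[0, 0, 0], [0, 0, 0], 0.35],
    [[0, 0, 0], [0, 0, 0], 0.35],
    [[0.03, 0, -0.05], [0, 0, 0], 0.35],
    [[0.05, 0, -0.1], [0, 0, 0], 0.35],
    [[0.05, 0, -0.1], [0, 0, 0], 0.35],
    [[0.05, 0, -0.1], [0, 0, 0], 0.35],
  ],
)

```text
clock: 59.35
eef_pos: [0.3448, 0.2336, 0.1555]
tool_rot: [0.014, 0.99, -0.003, 0.139]
ft_force: [-0.0, -0.3, 0.9]
grip_width: 0.0299
grasp_force: 0.0
```

Emit:
apply_moves(
  steps=[
    [[0.05, -0.15, -0.05], [0, 0.02, 0], 0.35],
    [[0.05, -0.15, -0.05], [0, 0.02, 0], 0.35],
    [[0.05, -0.15, 0], [0, 0.02, 0], 0.35],
    [[0.05, -0.15, 0], [0, 0.02, 0], 0.35],
    [[0, -0.15, 0], [0, 0, 0], 0.35],
    [[0, 0, 0], [0, 0, 0], 0.35],
    [[0, 0, 0], [0, 0, 0], 0.35],
    [[0, 0, 0], [0, 0, 0], 0.35],
  ],
)

```text
clock: 60.02
eef_pos: [0.2978, 0.0854, 0.1674]
tool_rot: [0.014, 1.0, -0.001, 0.015]
ft_force: [-0.5, 0.2, 0.1]
grip_width: 0.0297
grasp_force: 0.0
```

Run:
```python
from sc import *
print(bot.get_obs()["eef_pos"])
for n in("top","scene","wrist"):
    scrang(n,n+"20")
    c=get_calibration(n); P=pts(c,np.load(f"pics/{n}20.npy")); im=cv2.imread(f"pics/{n}20.png")[:,:,::-1].copy(); g=hsv(im).astype(int)
    o=(g[...,0]>5)&(g[...,0]<16)&(g[...,1]>150)&(g[...,2]>90)&(P[...,2]>.035)&(P[...,2]<.14)&(abs(P[...,1]-.235)<.02)&(abs(P[...,0]-.39)<.04)
    q=P[o]
    if len(q): print("tab",len(q),q.mean(0),q.min(0),q.max(0))
```

```text
[0.29779798 0.08538605 0.16742855]
top 812 575 deg 36.39522721719469 0.002310882399435346
tab 51 [0.38803756 0.23393645 0.08803037] [0.37493119 0.22762232 0.07585082] [0.40139202 0.24055581 0.1009761 ]
scene 330 252 deg 36.43526786283573 0.0020046709591981173
tab 48 [0.39157892 0.23070476 0.08623536] [0.37831234 0.22284545 0.07750204] [0.40774714 0.24021409 0.09518642]
wrist 1010 817 deg 34.77201980761395 0.0016756266181076206
tab 296 [0.38033453 0.23299567 0.09232299] [0.37654747 0.2264804  0.0749593 ] [0.39996857 0.25052748 0.09548609]
```

Screen angle is about 36° because the grip slipped. I'll push the tab's underside forward with closed, vertical fingers, which gives a definite angle.

Run:
```python
from sc import *
plan([(.325,.2335,.14,-1.5,0,0,6),(.325,.2335,.083,-1.5,0,0,3),(.35,.2335,.083,-1.5,0,0,2),(.3755,.2335,.083,-1.5,0,0,5)])
```

```text
[[[-0.019,0.123,0.023],[0,0.002,0],0],[[-0.019,0.124,0.023],[0,0.001,0],0],[[-0.02,0.123,0.023],[0,0.002,0],0],[[-0.019,0.123,0.022],[0,0.001,0],0],[[-0.02,0.124,0.023],[0,0.002,0],0],[[-0.019,0.123,0.022],[-0.001,0.001,0],0],[[0,0,0.095],[0,0,0],0],[[0,0,0.095],[0,0,0],0]]
[[[0,0,0.095],[0,0,0],0],[[-0.063,0.001,0],[0,0,0],0],[[-0.062,0.002,0],[0,0,0],0],[[-0.025,0.001,0],[0,0,0],0],[[-0.026,0,0],[0,0,0],0],[[-0.025,0.001,0],[0,0,0],0],[[-0.026,0,0],[0,0,0],0],[[-0.025,0.001,0],[0,0,0],0]]
```

Emit:
apply_moves(
  steps=[
    [[-0.02, 0.123, 0.023], [0, 0.002, 0], 0],
    [[-0.02, 0.124, 0.023], [0, 0.001, 0], 0],
    [[-0.02, 0.123, 0.023], [0, 0.002, 0], 0],
    [[-0.02, 0.123, 0.022], [0, 0.001, 0], 0],
    [[-0.02, 0.124, 0.023], [0, 0.002, 0], 0],
    [[-0.02, 0.123, 0.022], [0, 0.001, 0], 0],
    [[0, 0, 0.095], [0, 0, 0], 0],
    [[0, 0, 0.095], [0, 0, 0], 0],
  ],
)

```text
clock: 60.83
eef_pos: [0.3267, 0.2357, 0.1018]
tool_rot: [0.011, 1.0, -0.0, 0.001]
ft_force: [0.3, 0.1, -1.1]
grip_width: 0.0001
grasp_force: 0.0
```

Emit:
apply_moves(
  steps=[
    [[0, 0, 0.095], [0, 0, 0], 0],
    [[-0.063, 0.001, 0], [0, 0, 0], 0],
    [[-0.062, 0.002, 0], [0, 0, 0], 0],
    [[-0.025, 0, 0], [0, 0, 0], 0],
    [[-0.025, 0, 0], [0, 0, 0], 0],
    [[-0.025, 0, 0], [0, 0, 0], 0],
    [[-0.025, 0, 0], [0, 0, 0], 0],
    [[-0.025, 0, 0], [0, 0, 0], 0],
  ],
)

```text
clock: 61.5
eef_pos: [0.3666, 0.2322, 0.0829]
tool_rot: [0.012, 1.0, 0.001, -0.011]
ft_force: [-38.3, 7.4, 26.1]
grip_width: 0.0001
grasp_force: 18.9
```

Emit:
apply_moves(
  steps=[
    [[0, 0, 0], [0, 0, 0], 0],
    [[0, 0, 0], [0, 0, 0], 0],
    [[0.1, 0, 0], [0, 0, 0], 0],
    [[0.15, 0, 0], [0, 0, 0], 0],
    [[0.15, -0.1, -0.1], [0, 0, 0], 0],
    [[0, -0.2, -0.1], [0, 0, 0], 0],
    [[0, -0.2, 0], [0, 0, 0], 0],
    [[0, -0.2, 0], [0, 0, 0], 0],
  ],
)

```text
clock: 62.17
eef_pos: [0.2935, 0.0964, 0.1237]
tool_rot: [0.012, 1.0, -0.0, 0.003]
ft_force: [1.6, -1.7, 0.3]
grip_width: 0.0004
grasp_force: 0.0
```

Run:
```python
from sc import *
print(bot.get_obs()["eef_pos"])
for n in("top","scene","wrist"): scrang(n,n+"21")
```

```text
[0.29346963 0.09639395 0.12371493]
top 802 583 deg 36.43115065493438 0.0022177926268160775
scene 330 259 deg 36.82757434107908 0.0019621627496072803Traceback (most recent call last):
  File "<stdin>", line 3, in <module>
  File "sc.py", line 7, in scrang
    f=np.linalg.lstsq(np.c_[q[:,:2],np.ones(len(q))],q[:,2],rcond=None)[0]; r=np.c_[q0[:,:2],np.ones(len(q0))]@f-q0[:,2]; q=q0[abs(r)<max(.003,np.percentile(abs(r),50))]
                                                                                                                                               ~~~~~~~~~~~~~^^^^^^^^^^^
    return _quantile_unchecked(
        a, q, axis, out, overwrite_input, method, keepdims, weights)
    return _ureduce(a,
                    func=_quantile_ureduce_func,
    ...<5 lines>...
                    overwrite_input=overwrite_input,
                    method=method)
    r = func(a, **kwargs)
    result = _quantile(arr,
                       quantiles=q,
    ...<2 lines>...
                       out=out,
                       weights=wgt)
    slices_having_nans = np.isnan(arr[-1, ...])
                                  ~~~^^^^^^^^^
IndexError: index -1 is out of bounds for axis 0 with size 0
```

The straight push locked by friction. I'll preload lightly and move along the tab's arc, up and forward, so friction helps.

Run:
```python
from sc import *
c=np.radians(36.5); arc=[]
for k in range(1,7):
    t=np.radians(36.5+10*k/6); arc.append((.3685+.109*(np.cos(c)-np.cos(t)),.2335,.073+.109*(np.sin(t)-np.sin(c)),-1.5,0,0,1))
plan([(.325,.2335,.13,-1.5,0,0,6),(.325,.2335,.073,-1.5,0,0,2),(.325,.2335,.073,-1.5,0,0,2),(.3685,.2335,.073,-1.5,0,0,6)]+arc)
```

```text
[[[-0.023,0.117,-0.006],[0,0,0],0],[[-0.023,0.117,-0.006],[0,0,-0.001],0],[[-0.023,0.116,-0.006],[0,0,0],0],[[-0.023,0.117,-0.007],[0,0.001,-0.001],0],[[-0.023,0.117,-0.006],[0,0,0],0],[[-0.024,0.116,-0.006],[0,0,-0.001],0],[[0,0,0.143],[0,0,0],0],[[0,0.001,0.142],[0,0,0],0]]
[[[0,0,0],[0,0,0],0],[[0,0,0],[0,0,0],0],[[-0.036,0.001,0],[0,0,0],0],[[-0.036,0.001,0],[0,0,0],0],[[-0.037,0.001,0],[0,0,0],0],[[-0.036,0.001,0],[0,0,0],0],[[-0.036,0,0],[0,0,0],0],[[-0.036,0.001,0],[0,0,0],0]]
[[[-0.01,0.001,-0.013],[0,0,0],0],[[-0.01,0,-0.012],[0,0,0],0],[[-0.01,0,-0.012],[0,0,0],0],[[-0.011,0,-0.012],[0,0,0],0],[[-0.011,0.001,-0.011],[0,0,0],0],[[-0.011,0,-0.011],[0,0,0],0],[[0,0,0],[0,0,0],0],[[0,0,0],[0,0,0],0]]
```

Emit:
apply_moves(
  steps=[
    [[-0.023, 0.117, -0.006], [0, 0, 0], 0],
    [[-0.023, 0.117, -0.006], [0, 0, 0], 0],
    [[-0.023, 0.116, -0.006], [0, 0, 0], 0],
    [[-0.023, 0.117, -0.007], [0, 0, -0.001], 0],
    [[-0.023, 0.117, -0.006], [0, 0, 0], 0],
    [[-0.023, 0.116, -0.006], [0, 0, 0], 0],
    [[0, 0, 0.143], [0, 0, 0], 0],
    [[0, 0, 0.142], [0, 0, 0], 0],
  ],
)

```text
clock: 62.98
eef_pos: [0.3262, 0.2404, 0.0731]
tool_rot: [0.01, 1.0, 0.002, 0.003]
ft_force: [-0.6, 0.7, 0.4]
grip_width: -0.0003
grasp_force: 0.0
```

Emit:
apply_moves(
  steps=[
    [[0, 0, 0], [0, 0, 0], 0],
    [[0, 0, 0], [0, 0, 0], 0],
    [[-0.036, 0, 0], [0, 0, 0], 0],
    [[-0.036, 0, 0], [0, 0, 0], 0],
    [[-0.036, 0, 0], [0, 0, 0], 0],
    [[-0.036, 0, 0], [0, 0, 0], 0],
    [[-0.036, 0, 0], [0, 0, 0], 0],
    [[-0.036, 0, 0], [0, 0, 0], 0],
  ],
)

```text
clock: 63.65
eef_pos: [0.3666, 0.2349, 0.0723]
tool_rot: [0.012, 1.0, -0.0, -0.001]
ft_force: [-21.6, 2.3, 16.5]
grip_width: -0.0001
grasp_force: 11.2
```

Emit:
apply_moves(
  steps=[
    [[-0.01, 0, -0.013], [0, 0, 0], 0],
    [[-0.01, 0, -0.012], [0, 0, 0], 0],
    [[-0.01, 0, -0.012], [0, 0, 0], 0],
    [[-0.011, 0, -0.012], [0, 0, 0], 0],
    [[-0.011, 0, -0.011], [0, 0, 0], 0],
    [[-0.011, 0, -0.011], [0, 0, 0], 0],
    [[0, 0, 0], [0, 0, 0], 0],
    [[0, 0, 0], [0, 0, 0], 0],
  ],
)

```text
clock: 64.32
eef_pos: [0.3787, 0.2347, 0.0861]
tool_rot: [0.012, 1.0, -0.0, -0.001]
ft_force: [-4.6, 0.9, 3.3]
grip_width: -0.0001
grasp_force: 2.4
```

Emit:
apply_moves(
  steps=[
    [[0.02, 0, 0], [0, 0, 0], 0],
    [[0.1, 0, 0], [0, 0, 0], 0],
    [[0.15, 0, 0], [0, 0, 0], 0],
    [[0.1, -0.1, -0.1], [0, 0, 0], 0],
    [[0, -0.2, -0.1], [0, 0, 0], 0],
    [[0, -0.2, 0], [0, 0, 0], 0],
    [[0, -0.2, 0], [0, 0, 0], 0],
    [[0, 0, 0], [0, 0, 0], 0],
  ],
)

```text
clock: 64.98
eef_pos: [0.3013, 0.0932, 0.125]
tool_rot: [0.017, 1.0, -0.003, 0.0]
ft_force: [-0.5, -0.1, -1.1]
grip_width: 0.0
grasp_force: 0.0
```

Run:
```python
from sc import *
print(bot.get_obs()["eef_pos"])
for n in("top","scene"): scrang(n,n+"22")
```

```text
[0.30130317 0.09316157 0.12500708]
top 667 499 deg 46.534693527213356 0.0022552798268929285
scene 363 257 deg 47.231701672329955 0.0024627185383062
```

Run:
```python
from chk import *
c,im,P=bedview("t23")
g=hsv(im).astype(int)
for y0,x0 in((.015,.60),(-.115,.61),(-.225,.61)):
    w=(abs(P[...,0]-x0)<.05)&(abs(P[...,1]-y0)<.035); print("tin z",np.percentile(P[w][:,2],[5,50,95]).round(4))
s=cv2.imread("pics/scene22.png")[150:390,170:500,::-1]
cv2.imwrite("pics/v23.png",np.hstack([cv2.resize(im[80:320,130:450],(400,300)),cv2.resize(s,(400,300))])[:,:,::-1])
```

```text
[0.30270252 0.09751939 0.12525095]
brass/yel (array([158., 229.]), array([0.5069, 0.3375, 0.0182, 0.0103]), 85.7)
brass/yel (array([156., 215.]), array([0.5411, 0.3406, 0.0312, 0.0153]), -1.1)
brass/yel (array([159., 187.]), array([0.6153, 0.3368, 0.0456, 0.0154]), -1.1)
brass/yel (array([160., 170.]), array([0.6606, 0.3321, 0.0186, 0.0081]), 85.6)
dark z.02 (array([201., 257.]), array([0.44  , 0.2402, 0.1218, 0.0541]), 88.8)
dark z.02 (array([395., 242.]), array([ 0.4364, -0.2618,  0.0371,  0.0337]), -5.8)
dark z.02 (array([180., 199.]), array([0.5951, 0.2932, 0.1019, 0.0291]), -1.6)
dark z.02 (array([201., 197.]), array([0.596 , 0.2351, 0.1016, 0.0291]), -2.0)
dark z.02 (array([223., 194.]), array([0.5999, 0.1782, 0.1015, 0.0266]), -2.5)
dark on bed z.064 (array([180., 199.]), array([0.583 , 0.2829, 0.0987, 0.0282]), -1.6)
dark on bed z.064 (array([201., 197.]), array([0.584 , 0.2266, 0.0985, 0.0282]), -2.0)
dark on bed z.064 (array([223., 194.]), array([0.5877, 0.1715, 0.0984, 0.0257]), -2.5)
tin z [0.042 0.047 0.052]
tin z [0.0417 0.0468 0.0518]
tin z [0.0426 0.0476 0.0527]
```

View pics/v23.png

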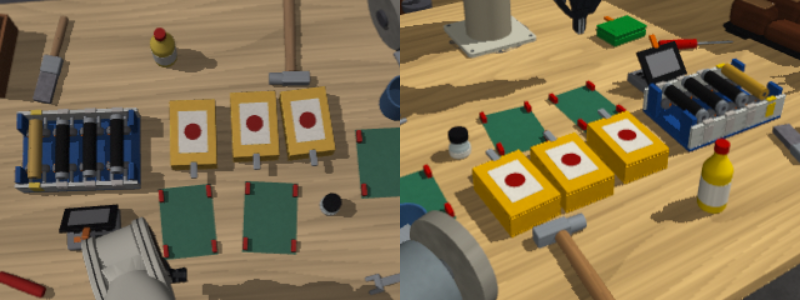

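Everything is in place. I'll wait a moment with the arm clear, in case a roller gets knocked, and recheck.

Emit:
apply_moves(
  steps=[
    [[0.05, -0.1, -0.1], [0, 0, 0], 0],
    [[0, -0.1, -0.1], [0, 0, 0], 0],
    [[0, -0.1, 0], [0, 0, 0], 0],
    [[0, 0, 0], [0, 0, 0], 0],
    [[0, 0, 0], [0, 0, 0], 0],
    [[0, 0, 0], [0, 0, 0], 0],
    [[0, 0, 0], [0, 0, 0], 0],
    [[0, 0, 0], [0, 0, 0], 0],
  ],
)

```text
clock: 65.8
eef_pos: [0.2905, 0.0403, 0.1647]
tool_rot: [0.011, 1.0, -0.001, -0.0]
ft_force: [-0.5, 0.7, 0.3]
grip_width: -0.0001
grasp_force: 0.0
```

Emit:
apply_moves(
  steps=[
    [[0, 0, 0], [0, 0, 0], 0],
    [[0, 0, 0], [0, 0, 0], 0],
    [[0, 0, 0], [0, 0, 0], 0],
    [[0, 0, 0], [0, 0, 0], 0],
    [[0, 0, 0], [0, 0, 0], 0],
    [[0, 0, 0], [0, 0, 0], 0],
    [[0, 0, 0], [0, 0, 0], 0],
    [[0, 0, 0], [0, 0, 0], 0],
  ],
)

```text
clock: 66.47
eef_pos: [0.2907, 0.0394, 0.1651]
tool_rot: [0.012, 1.0, -0.001, 0.0]
ft_force: [-0.2, 0.0, 0.9]
grip_width: -0.0
grasp_force: 0.0
```

Emit:
apply_moves(
  steps=[
    [[0, 0, 0], [0, 0, 0], 0],
    [[0, 0, 0], [0, 0, 0], 0],
    [[0, 0, 0], [0, 0, 0], 0],
    [[0, 0, 0], [0, 0, 0], 0],
    [[0, 0, 0], [0, 0, 0], 0],
    [[0, 0, 0], [0, 0, 0], 0],
    [[0, 0, 0], [0, 0, 0], 0],
    [[0, 0, 0], [0, 0, 0], 0],
  ],
)

```text
clock: 67.13
eef_pos: [0.2907, 0.0395, 0.1651]
tool_rot: [0.012, 1.0, -0.001, 0.0]
ft_force: [-0.2, 0.2, 0.9]
grip_width: -0.0001
grasp_force: 0.0
```

Run:
```python
from chk import *
bedview("t24")
```

```text
[0.29066103 0.03948677 0.16508001]
brass/yel (array([158., 229.]), array([0.5069, 0.3375, 0.0182, 0.0103]), 85.7)
brass/yel (array([158., 217.]), array([0.5381, 0.3394, 0.0213, 0.0127]), -1.1)
brass/yel (array([158., 203.]), array([0.5735, 0.3386, 0.0394, 0.015 ]), -5.4)
brass/yel (array([159., 187.]), array([0.6183, 0.3367, 0.0452, 0.0154]), -1.1)
brass/yel (array([160., 170.]), array([0.6606, 0.3321, 0.0186, 0.0081]), 85.6)
dark z.02 (array([201., 257.]), array([0.44  , 0.2402, 0.1218, 0.0541]), 88.8)
dark z.02 (array([395., 242.]), array([ 0.4364, -0.2618,  0.0371,  0.0337]), -5.8)
dark z.02 (array([179., 198.]), array([0.5952, 0.2931, 0.1015, 0.0291]), -1.6)
dark z.02 (array([201., 197.]), array([0.5959, 0.2351, 0.1014, 0.0291]), -2.0)
dark z.02 (array([223., 193.]), array([0.5999, 0.1782, 0.1015, 0.0266]), -2.5)
dark on bed z.064 (array([179., 198.]), array([0.5832, 0.2829, 0.0983, 0.0282]), -1.6)
dark on bed z.064 (array([201., 197.]), array([0.5839, 0.2266, 0.0982, 0.0282]), -2.0)
dark on bed z.064 (array([223., 193.]), array([0.5877, 0.1715, 0.0984, 0.0257]), -2.5)
```

```bash
python3 -c "
from workcell import bot
print(bot.job_done())"
```

```text
the job is handed in; nothing more can be done
None
```

I handed the job in at about 67 s: brass is in the yellow-marked lane, the three black rollers are in the white-marked lanes, all tins are shut with the wood and steel rollers still inside, and the gauge screen is at about 47°, slightly over the 45° asked.

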